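Lay out the drink-and-medicine tray on the care office desk

ROBOT

A 6-joint arm with a two-finger parallel gripper is mounted at the origin on the work surface. World frame = base frame: x ahead of the robot, y to its left, z up, the work surface at z = 0. Lengths are in mm, angles in rad, forces in N, time in s.
With the tool pointing down it reaches from about 275 to 875 mm from the base axis. Payload 12.5 kg.
Tool frame: the origin (TCP) lies on the centre line of the jaws, within the pads' length; the fingertips stand 17 mm ahead of it and the grasp point (between the pads) lies 2 mm behind it (ctrl.finger_overhang is the distance from the TCP to the fingertips, in mm); z points along the fingers, x is the direction in which the jaws open and shut, and the axes are right-handed (so a half turn about z gives the same grasp; the last joint's range is limited). The gripper opens to 85 mm and grips with 20 to 120 N. Pads are 22 mm wide; open, the fingers measure 114 mm over their backs; the gripper's body (76 mm by 85 mm) begins 54 mm behind the grasp point. The pads swing forward as they close: fully open they stand 13 mm farther back than shut.
Start: joints at [1.165, 0.351, 1.652, -0, 1.139, -0.085], TCP at [173.397, 521.937, 248.29] pointing down, gripper open.
Joint ranges: [-2.75, 2.75], [-0.79, 2.1], [0.01, 2.65], [-1.57, 4.71], [0.07, 3.14], [-2.87, 2.87]. Speed limits (rad/s): [2.22, 2.22, 2.79, 3.14, 3.14, 3.14].

INTERFACE

Orientations are given as a 3x3 rotation matrix whose columns are the frame's x, y, z axes.
In Python, from plant import ctrl gives the robot as it stands. The module is installed in compiled form; this text tells all that it offers.
- The arm moves only by the tool carry_out, never from a script. Its argument "steps" is a list of rows, each an object with "translation": the shift along the tool's x, y, z in m, a list of three; "roll": the turn about the tool's z in rad; "hand": the gripper's target within -1 to 1 (fully open at 1, half-way at 0, shut at -1). A call has 1 to 10 rows; each row shifts and turns the commanded pose from where the row before left it, along the tool's axes as they then stand; what a row does not reach is not made up. A row lasts 1/10 s, in which the tool goes at most 50 mm and 8.59 degrees, less where a joint would pass 70% of its speed; a pose out of reach is approached as far as the arm can. A call with a gripper value outside its range is refused whole. The fingers move at their own pace and stop on an object; the grip force is fixed at half the most. Time passes only in rows, so rows that do not move let the fingers close. It gives the time, the measured TCP pose, the force and the opening at its end, in the units of the state.
- ctrl.observe(): the state, without advancing time (a new reading comes with each control period).
- ctrl.camera(name): name is "scene" or "top" or "wrist"; returns a dict with "img" (400x640x3 uint8, red, green, blue), "vfov" (degrees; the focal length in pixels is half the picture's height over the tangent of half this angle, whatever the lens; pixels are square), "cx", "cy" (the principal point, pixels), "position" and "orientation" of the camera in the world. Camera axes: x right, y down, z forward; pixel columns grow to the right and rows downward; lengths in mm; the calibration is good to about 2 mm. A picture is of the moment at which its call begins. There is no depth.
- ctrl.sign_off(): hands the job in, once; it reports no verdict.
The state is a dict: "time": time; "joints": joint angles; "qvel": joint speeds; "joint_efforts": joint torques, N m; "eef_pos": TCP position; "ee_rot": TCP orientation; "wrist_force": force on the tool from outside, world axes, zero at the start; "torque": the same for the moment, N m; "opening": finger opening in mm.
Only numpy, scipy, OpenCV 4.12 (cv2) and the standard library are available. Lean on these libraries where they do the work, as an engineer would, in place of code of your own. Each camera call takes 0.05 s, during which the arm holds its last target.

TASK

Set the drinks tray for the next round: stand the mug centred on the round coaster and the open tub centred on the square coaster, and put the lid on the tub so that it sits level and fully home. Stand the small beaker on the tray midway between the mug and the tub, and stand the pill bottle on the tray straight behind the beaker, on its side away from the robot (square to the line from coaster to coaster). Everything ends upright, let go and at rest; do not disturb the computer mouse or the stapler on the desk.

Things in the scene. Friction and masses are not known exactly. Their poses are not given: they have to be found in the camera images.
- tray: Fixed beige tray, 250 (x) by 340 mm (y), 14 mm high, rim and floor 5 mm thick. Origin: centre of the underside; x points away from the robot (to the back, turned up to 0.3 rad), y to the left, z up. The coasters lie at tray x = -30 mm, y = +90 and -90 mm; which is on which side changes. Midway between them is unmarked: x = -30, y = 0 mm; behind is +x, as far as the rim at x = 120 mm.
- round_coaster: Fixed round cork coaster on the tray, 84 mm across, 3 mm thick. Origin: centre of its underside (on the tray's floor).
- square_coaster: Fixed square cork coaster on the tray, 80 by 80 mm, 3 mm thick. Origin: centre of its underside (on the tray's floor).
- mug: Loose dark brown drinking mug with a handle, empty, standing. Body 62 mm across, 85 mm high, wall 4 mm. Origin: centre of its underside, z up; the handle sticks out on its +y side to 56 mm from the axis (at heights of 14 to 75 mm), so the body is gripped across along its x axis. About 220 g.
- tub: Loose open grey plastic tub, a plain cylinder 64 mm across, 70 mm high, wall 3 mm, empty, standing without its lid. Origin: centre of its underside, z up. About 120 g.
- lid: Loose grey lid of the tub, knob up: locating boss 48 mm across underneath (0 to 4 mm height), disc 72 mm across (4 to 9 mm), round knob 24 mm across (9 to 30 mm). Origin: centre of the underside, z up. Home, the boss is in the tub's mouth (58 mm across, 5 mm play all round), the disc rests on the rim, its origin 66 mm above the tub's. About 50 g.
- beaker: Loose small dark brown beaker without a handle, empty, standing: a plain cylinder 52 mm across, 55 mm high, wall 3 mm. Origin: centre of its underside, z up. About 80 g.
- pill_bottle: Loose amber pill bottle with a white cap, closed, standing: 40 mm across up to 50 mm height, then a neck and cap (37 mm across), 80 mm high in all. Origin: centre of its underside, z up. About 90 g.
- mouse: Bystander: loose black computer mouse, 105 by 60 mm, 32 mm high. Origin: centre of its underside. To be left alone.
- stapler: Bystander: loose black stapler, 130 by 34 mm, 55 mm high. Origin: centre of its underside. To be left alone.
Mind the look-alikes: they are no part of the job. What is shaped like the lid but red is not meant.

How it is judged:
By the outcome, as a careful person would: the job done as asked, in the order asked, and still so for the second after the job is handed in, with the robot touching nothing.
It also fails if it takes over 133 s, if anything falls off the work surface, if the arm or the gripper's body presses on something with over 40 N, if the wrist force passes 120 N, or if a joint passes its speed limit or range.

## Working session

There is one attempt and no reset: what is moved stays moved. The work goes in short steps, Python scripts to look and compute and a tool call to move; the robot and the scene stay as the last step left them, time stands still between calls to the robot, and variables do not carry over. Pictures are saved under pics/ and viewed, and the job is handed in when it is done.

Besides the shell and the picture viewer there is one more tool, called after "Call:" by a JSON object that holds its "name" and its "arguments". carry_out: Moves the arm, as the interface text tells. Its arguments: {"type":"object","properties":{"steps":{"type":"array"}},"required":["steps"]}

```bash
mkdir -p pics
python3 - <<'E'
from plant import ctrl
import cv2,numpy as np
for n in ["scene","top","wrist"]:
    c=ctrl.camera(n); cv2.imwrite(f"pics/{n}0.png",c["img"][:,:,::-1])
    print(n,c["vfov"],c["cx"],c["cy"],np.round(c["position"],1),np.round(c["orientation"],3).tolist())
s=ctrl.observe(); print(s, ctrl.finger_overhang)
E
```

```text
scene 52.963189690069065 323.9779004862717 201.26316933386676 [1013.6  565.1  923. ] [[-0.751, 0.527, -0.399], [0.661, 0.6, -0.451], [0.002, -0.602, -0.798]]
top 52.974999515969735 326.9641121614486 202.12552550745102 [ 353.5   41.5 1122.2] [[-0.014, -0.976, 0.219], [-1.0, 0.015, 0.002], [-0.005, -0.219, -0.976]]
wrist 70.90411154038233 320.9240770909651 202.58157307505468 [101.8 546.3 373.4] [[0.315, 0.907, 0.279], [0.949, -0.301, -0.095], [-0.002, 0.294, -0.956]]
{'time': 0.15, 'joints': array([ 1.16540818e+00,  3.51091653e-01,  1.65228319e+00, -3.05117446e-06,
        1.13911240e+00, -8.46173930e-02]), 'qvel': array([ 0.00110207, -0.00099269, -0.00172236,  0.00025206, -0.00169157,
       -0.0002685 ]), 'joint_efforts': array([-1.19991350e-04, -5.06252968e+01, -2.91498059e+01, -1.79320450e-04,
        3.47717556e-03, -1.50329481e-05]), 'eef_pos': array([173.3017693 , 521.72327652, 247.89116819]), 'ee_rot': array([[ 3.15296729e-01,  9.48993072e-01, -3.50257011e-04],
       [ 9.48992717e-01, -3.15296915e-01, -8.23174233e-04],
       [-8.91621599e-04, -7.28472101e-05, -9.99999600e-01]]), 'wrist_force': array([ 0.34580432, -0.36589167,  0.38359877]), 'torque': array([-0.0297329 , -0.00105639,  0.04486092]), 'opening': 85.37880151686443} 17.0
```

View pics/scene0.png

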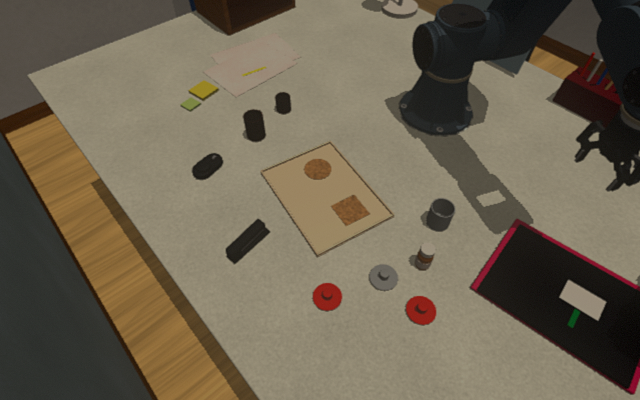

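View pics/top0.png

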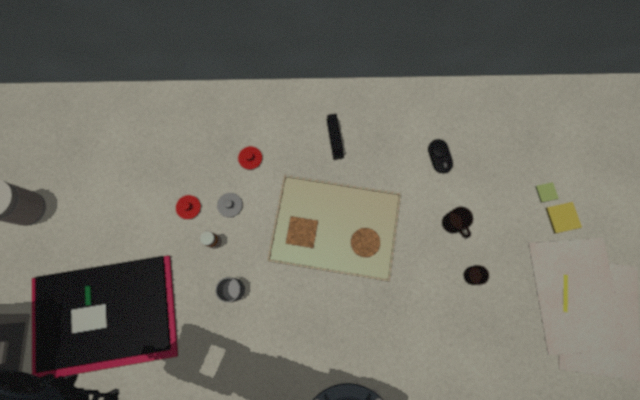

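View pics/wrist0.png

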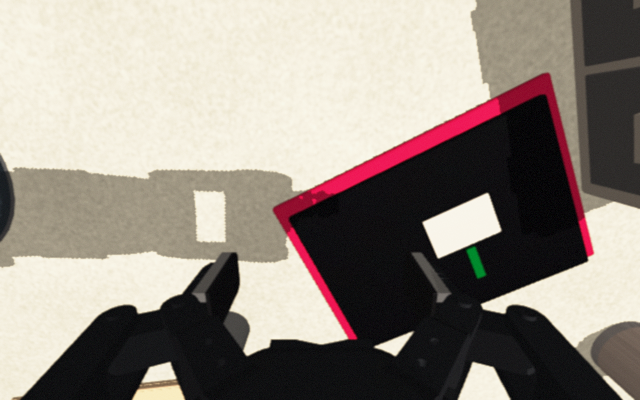

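The scene shows the tray at about (327,198), with the round coaster at (318,169) and the square one at (350,210). The grey tub is at (440,214), the bottle at (426,256) and the grey lid at (384,277).
In the top view, the candidates are:
- **Lid:** grey (230,205). The red look-alikes at (250,158) and (188,207) are rejected.
- **Mug and beaker:** mug with handle (458,220), beaker without handle (476,275). The mouse (440,156) and stapler (335,137) stay put.
- **Tub:** (232,289).
- **Bottle:** (209,239).

Next, a close crop to check these.

Run:
```python
import cv2,numpy as np
t=cv2.imread("pics/top0.png")
a=cv2.resize(t[130:310,160:410],None,fx=3,fy=3,interpolation=cv2.INTER_CUBIC); cv2.imwrite("pics/topL.png",a)
b=cv2.resize(t[130:300,410:510],None,fx=3.5,fy=3.5,interpolation=cv2.INTER_CUBIC)
b=np.clip(b.astype(float)*1.8,0,255).astype(np.uint8);cv2.imwrite("pics/topR.png",b)
```

```text
(no output)
```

View pics/topL.png

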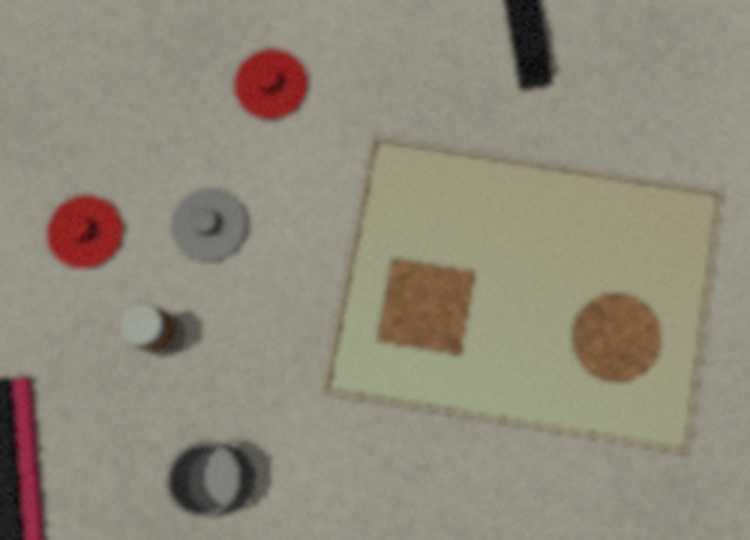

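View pics/topR.png

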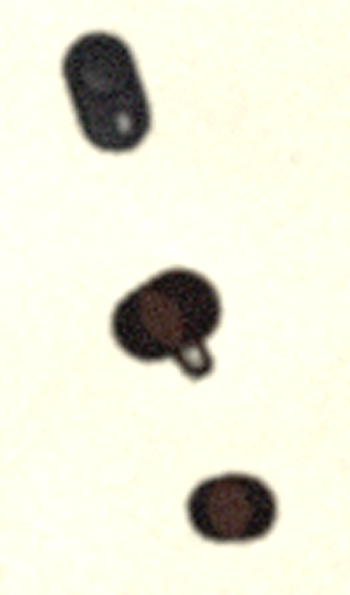

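The crops confirm the choice: grey lid, mug with its handle toward lower right, plain beaker, open grey tub. Next I measure them.

```bash
cat > h.py <<'E'
import cv2,numpy as np
from plant import ctrl
def cam(n):
    c=ctrl.camera(n); c["bgr"]=c["img"][:,:,::-1].copy(); return c
def ray(c,uv,z):
    f=200/np.tan(np.radians(c["vfov"])/2)
    uv=np.atleast_2d(np.asarray(uv,float))
    d=np.c_[(uv[:,0]-c["cx"])/f,(uv[:,1]-c["cy"])/f,np.ones(len(uv))]@np.array(c["orientation"]).T
    p=np.array(c["position"]); t=(z-p[2])/d[:,2]
    return p+t[:,None]*d
def proj(c,P):
    f=200/np.tan(np.radians(c["vfov"])/2)
    q=(np.atleast_2d(P)-np.array(c["position"]))@np.array(c["orientation"])
    return np.c_[c["cx"]+f*q[:,0]/q[:,2],c["cy"]+f*q[:,1]/q[:,2]]
def blobs(m,mn=30):
    cs,_=cv2.findContours(m.astype(np.uint8),cv2.RETR_EXTERNAL,cv2.CHAIN_APPROX_NONE)
    return [k for k in cs if cv2.contourArea(k)>mn]
E
python3 - <<'E'
from h import *
for n in ["top","scene"]:
    c=cam(n); hsv=cv2.cvtColor(c["bgr"],cv2.COLOR_BGR2HSV); H,S,V=[hsv[...,i].astype(int) for i in range(3)]
    print(n)
    m=(H>5)&(H<18)&(S>110)&(V>60)
    for k in blobs(m,150):
        M=cv2.moments(k); uv=(M['m10']/M['m00'],M['m01']/M['m00']); print(" cork",np.round(uv,1),M['m00'],np.round(ray(c,uv,8),1))
    m=((H<8)|(H>172))&(S>140)&(V>90)
    for k in blobs(m,150):
        M=cv2.moments(k); uv=(M['m10']/M['m00'],M['m01']/M['m00']); print(" red",np.round(uv,1),M['m00'],np.round(ray(c,uv,9),1))
    m=V<60
    for k in blobs(m,100):
        M=cv2.moments(k); uv=(M['m10']/M['m00'],M['m01']/M['m00']); print(" dark",np.round(uv,1),M['m00'],cv2.boundingRect(k),np.round(ray(c,uv,30),1))
    for nm,(x,y) in (dict(table=(300,330),lid=(222,210),lidknob=(229,204),tubmouth=(230,289),tubwall=(222,289),tubsh=(245,292),cap=(208,238),tray=(330,200)) if n=="top" else dict(lid=(375,280),tub=(440,222),table=(300,380),sh=(420,230),cap=(428,246),amber=(424,262))).items(): print(nm,c["bgr"][y,x],hsv[y,x])
E
python3 - <<'E'
import cv2,numpy as np
t=cv2.imread("pics/scene0.png")
a=cv2.resize(t[185:315,300:470],None,fx=4.5,fy=4.5,interpolation=cv2.INTER_CUBIC); cv2.imwrite("pics/scL.png",a)
b=cv2.resize(t[80:180,180:300],None,fx=5,fy=5,interpolation=cv2.INTER_CUBIC)
b=np.clip(b.astype(float)*1.8,0,255).astype(np.uint8);cv2.imwrite("pics/scR.png",b)
E
```

```text
top
 cork [365.1 242. ] 564.0 [[488.3 -60.4   8. ]]
 cork [301.5 231.6] 638.5 [[520.  116.5   8. ]]
 red [187.7 206.8] 407.5 [[595.5 439.8   9. ]]
 red [249.9 157.5] 374.5 [[740.  267.4   9. ]]
 dark [347.2 392.4] 738.0 (313, 383, 68, 17) [[ 1.063e+02 -1.000e-01  3.000e+01]]
 dark [ 32.3 370.3] 3418.5 (0, 314, 119, 86) [[168.9 804.2  30. ]]
 dark [475.8 274.8] 329.0 (464, 266, 24, 18) [[ 393.6 -351.3   30. ]]
 dark [100.4 314.2] 12259.5 (35, 257, 136, 116) [[305.1 644.6  30. ]]
 dark [458. 221.] 580.0 (443, 207, 30, 31) [[ 539.9 -316.    30. ]]
 dark [ 26.1 199. ] 389.0 (3, 186, 43, 34) [[620.1 888.1  30. ]]
 dark [440.1 155.9] 535.5 (428, 140, 24, 33) [[ 729.1 -281.    30. ]]
 dark [335.  136.6] 408.5 (327, 115, 17, 44) [[792.7  18.1  30. ]]
 dark [409.5  41.5] 199.5 (383, 27, 56, 31) [[1098.7 -215.2   30. ]]
 dark [576.   25.9] 6251.0 (500, 0, 140, 68) [[1143.6 -730.9   30. ]]
 dark [434.8   8.9] 1145.5 (364, 0, 127, 36) [[1211.8 -301.    30. ]]
 dark [196.6  10.2] 2087.5 (115, 0, 153, 38) [[1220.5  443.8   30. ]]
 dark [55.1 33.2] 6980.5 (0, 0, 149, 82) [[1146.6  877.4   30. ]]
ta
[... 902 characters left out ...]
[[333.3 291.5  30. ]]
 dark [207.1 166.1] 461.5 (193, 153, 30, 26) [[ 742.6 -268.4   30. ]]
 dark [254.1 125.2] 491.5 (244, 110, 21, 32) [[ 533.5 -322.2   30. ]]
 dark [ 51.2 302.8] 21831.5 (0, 101, 157, 299) [[1242.9 -137.3   30. ]]
 dark [282.7 102.8] 239.5 (276, 93, 15, 21) [[ 394.8 -349.6   30. ]]
 dark [611.9  91.7] 8522.0 (553, 0, 87, 191) [[-512.   365.7   30. ]]
 dark [474.5  54.6] 12503.0 (399, 0, 192, 136) [[-335.6  -88.6   30. ]]
 dark [238.3  11.7] 2109.0 (188, 0, 107, 35) [[ 167.3 -955.3   30. ]]
lid [ 93 103 107] [ 21  33 107]
tub [46 51 54] [19 38 54]
table [111 132 139] [ 23  51 139]
sh [114 134 143] [ 21  52 143]
cap [124 144 155] [ 19  51 155]
amber [29 44 59] [ 15 130  59]
```

View pics/scL.png

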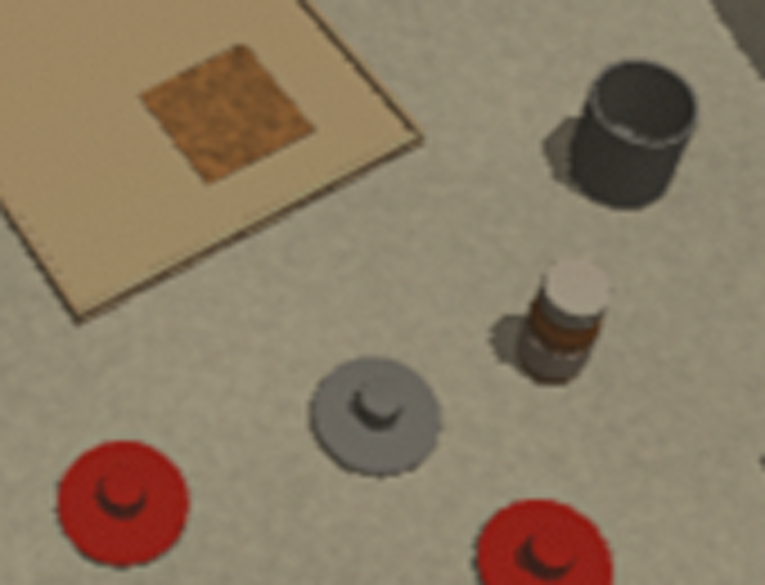

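View pics/scR.png

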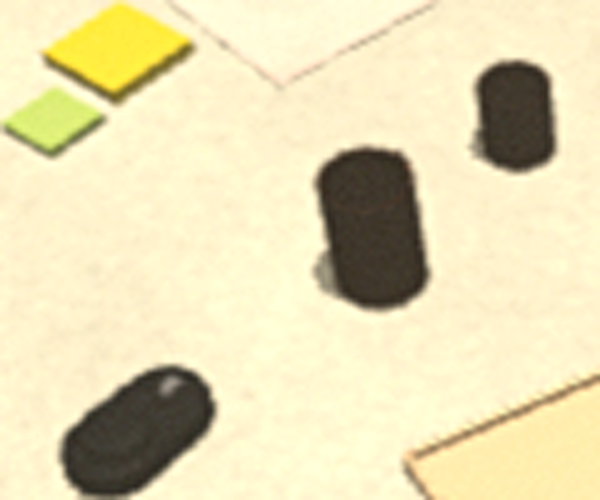

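Both views agree within 2 mm: the coasters come out 180 mm apart and tray yaw is about -0.177. Next I triangulate the loose objects and write a motion helper.

```bash
cat >> h.py <<'E'
def go(x,y,z,yaw=None):
    s=ctrl.observe(); R=np.array(s["ee_rot"]); p=np.array(s["eef_pos"])
    y0=np.arctan2(R[1,0],R[0,0]); 
    print("t",round(s["time"],2),"pos",np.round(p,1),"yaw",round(y0,4),"open",round(s["opening"],1),"F",np.round(s["wrist_force"],1),"tilt",np.round(R[:2,2],4), "j",np.round(s["joints"],2))
    d=np.array([x,y,z])-p
    if yaw is None: yaw=y0
    r=-((yaw-y0+np.pi)%(2*np.pi)-np.pi)
    print(" now-axes shift m",np.round(R.T@d/1000,4)," roll",round(r,4))
    X=np.array([np.cos(yaw),np.sin(yaw),0]);Z=np.array([0,0,-1.]);Y=np.cross(Z,X)
    print(" after-roll shift m",np.round(np.array([X@d,Y@d,Z@d])/1000,4))
def tri(a,b):  # (cam,uv),(cam,uv)
    L=[]
    for c,uv in(a,b):
        p=np.array(c["position"]);q=ray(c,uv,0)[0];d=q-p;L.append((p,d/np.linalg.norm(d)))
    (p1,d1),(p2,d2)=L
    A=np.array([[d1@d1,-d1@d2],[d1@d2,-d2@d2]]);r=np.array([(p2-p1)@d1,(p2-p1)@d2]);t=np.linalg.solve(A,r)
    u=p1+t[0]*d1;v=p2+t[1]*d2
    return (u+v)/2,np.linalg.norm(u-v)
E
python3 - <<'E'
from h import *
T=cam("top");S=cam("scene")
def cen(c,m,box):
    x0,y0,x1,y1=box; k=max(blobs(m[y0:y1,x0:x1],10),key=cv2.contourArea); b=cv2.boundingRect(k); M=cv2.moments(k)
    return (M['m10']/M['m00']+x0,M['m01']/M['m00']+y0),(b[0]+x0,b[1]+y0,b[2],b[3])
g=lambda c:cv2.cvtColor(c["bgr"],cv2.COLOR_BGR2HSV).astype(int)
tv=g(T)[...,2];sv=g(S)[...,2]
# beaker, mug
for nm,bt,bs in(("beaker",(455,255,495,295),(268,88,300,122)),("mug",(438,202,480,242),(238,105,272,148))):
    a,ba=cen(T,tv<75,bt);b,bb=cen(S,sv<75,bs);print(nm,a,ba,b,bb,tri((T,a),(S,b)))
# lid: gray low sat
st=g(T)[...,1];ss=g(S)[...,1]
a,ba=cen(T,(tv<128)&(st<25),(212,188,248,222));b,bb=cen(S,(sv<122),(362,258,404,296));print("lid",a,ba,b,bb,ray(T,a,9),ray(S,b,9))
# bottle cap: scene crop centre (577,287)/4.5 ; top crop (145,325)/3
print("cap z80",ray(T,(160+143.5/3,130+325/3),80),ray(S,(300+577/4.5,185+287/4.5),80))
# tub mouth centre: scene crop ellipse (640,103); 
print("tub z70",ray(S,(300+641/4.5,185+103/4.5),70),"top rim left/right")
print(ray(T,(160+196/3,130+478/3),70))
print("mug rim z85",ray(S,(180+368/5,80+178/5),85)," handle tip z45",ray(T,(410+203/3.5,130+372/3.5),45))
go(537,-319,250,-0.965)
E
```

```text
beaker (475.8485700890764, 274.90623534927335) (464, 266, 25, 19) (282.71889103804, 102.79045776918117) (275, 92, 16, 22) (array([ 393.18534638, -352.11168873,   27.48236247]), np.float64(0.27090462339989935))
mug (457.9889069264069, 221.11282467532467) (442, 207, 31, 31) (254.0610104861773, 125.20050842071814) (243, 110, 23, 32) (array([ 538.25036634, -313.31809616,   38.73289469]), np.float64(0.33385132439227316))
lid (229.63374028856825, 204.6914539400666) (217, 193, 26, 25) (382.8946608946609, 277.36479076479077) (369, 264, 29, 28) [[599.96910685 320.90705854   9.        ]] [[603.63179076 323.97193457   9.        ]]
cap z80 [[495.07724124 356.56876979  80.        ]] [[498.16320345 362.59674514  80.        ]]
tub z70 [[367.68283479 304.81080095  70.        ]] top rim left/right
[[364.24747322 307.87194358  70.        ]]
mug rim z85 [[ 538.84006672 -304.3033192    85.        ]]  handle tip z45 [[ 495.26620157 -334.52754975   45.        ]]
t 0.35 pos [173.4 521.9 248.2] yaw 1.25 open 85.7 F [ 0.3 -0.1  0.7] tilt [-0.0001 -0.0003] j [ 1.17  0.35  1.65 -0.    1.14 -0.08]
 now-axes shift m [-0.6833  0.6102 -0.0016]  roll 2.215
 after-roll shift m [ 0.8983  0.1799 -0.0018]
```

Call:
{"name": "carry_out", "arguments": {"steps": [{"translation": [0, 0, 0], "roll": 0.147, "hand": 1}, {"translation": [0, 0, 0], "roll": 0.147, "hand": 1}, {"translation": [0, 0, 0], "roll": 0.147, "hand": 1}, {"translation": [0, 0, 0], "roll": 0.147, "hand": 1}, {"translation": [0, 0, 0], "roll": 0.147, "hand": 1}, {"translation": [0, 0, 0], "roll": 0.147, "hand": 1}, {"translation": [0, 0, 0], "roll": 0.147, "hand": 1}, {"translation": [0, 0, 0], "roll": 0.147, "hand": 1}, {"translation": [0, 0, 0], "roll": 0.147, "hand": 1}, {"translation": [0, 0, 0], "roll": 0.147, "hand": 1}]}}

```text
time: 1.35
eef_pos: [173.4, 521.9, 248.3]
ee_rot: [[0.975, -0.224, -0.0], [-0.224, -0.975, -0.0], [-0.0, 0.0, -1.0]]
wrist_force: [-0.2, -0.2, 0.1]
opening: 85.3
```

Call:
{"name": "carry_out", "arguments": {"steps": [{"translation": [0, 0, 0], "roll": 0.145, "hand": 1}, {"translation": [0, 0, 0], "roll": 0.145, "hand": 1}, {"translation": [0, 0, 0], "roll": 0.145, "hand": 1}, {"translation": [0, 0, 0], "roll": 0.145, "hand": 1}, {"translation": [0, 0, 0], "roll": 0.145, "hand": 1}, {"translation": [0, 0, 0], "roll": 0.145, "hand": 1}, {"translation": [0, 0, 0], "roll": 0, "hand": 1}]}}

```text
time: 2.05
eef_pos: [173.4, 521.9, 248.3]
ee_rot: [[0.461, -0.888, -0.0], [-0.888, -0.461, -0.0], [0.0, 0.0, -1.0]]
wrist_force: [0.2, -0.5, -0.6]
opening: 85.2
```

```bash
python3 -c "
from h import *
go(540,-311,260)"
```

```text
t 2.05 pos [173.4 521.9 248.3] yaw -1.0922 open 85.2 F [ 0.2 -0.5 -0.6] tilt [-0.     -0.0001] j [1.17 0.35 1.65 0.   1.14 2.26]
 now-axes shift m [ 0.9082  0.0582 -0.0117]  roll -0.0
 after-roll shift m [ 0.9082  0.0582 -0.0117]
```

Call:
{"name": "carry_out", "arguments": {"steps": [{"translation": [0.045, 0.003, -0.001], "roll": 0, "hand": 1}, {"translation": [0.045, 0.003, -0.001], "roll": 0, "hand": 1}, {"translation": [0.045, 0.003, -0.001], "roll": 0, "hand": 1}, {"translation": [0.045, 0.003, -0.001], "roll": 0, "hand": 1}, {"translation": [0.045, 0.003, -0.001], "roll": 0, "hand": 1}, {"translation": [0.045, 0.003, -0.001], "roll": 0, "hand": 1}, {"translation": [0.045, 0.003, -0.001], "roll": 0, "hand": 1}, {"translation": [0.045, 0.003, -0.001], "roll": 0, "hand": 1}, {"translation": [0.045, 0.003, -0.001], "roll": 0, "hand": 1}, {"translation": [0.045, 0.003, -0.001], "roll": 0, "hand": 1}]}}

```text
time: 3.05
eef_pos: [355.3, 107.3, 258.6]
ee_rot: [[0.467, -0.884, 0.001], [-0.884, -0.467, 0.0], [0.0, -0.001, -1.0]]
wrist_force: [1.0, 0.5, 0.2]
opening: 85.0
```

Call:
{"name": "carry_out", "arguments": {"steps": [{"translation": [0.045, 0.003, 0], "roll": 0, "hand": 1}, {"translation": [0.045, 0.003, 0], "roll": 0, "hand": 1}, {"translation": [0.045, 0.003, 0], "roll": 0, "hand": 1}, {"translation": [0.045, 0.003, 0], "roll": 0, "hand": 1}, {"translation": [0.045, 0.003, 0], "roll": 0, "hand": 1}, {"translation": [0.045, 0.003, 0], "roll": 0, "hand": 1}, {"translation": [0.045, 0.003, 0], "roll": 0, "hand": 1}, {"translation": [0.045, 0.003, 0], "roll": 0, "hand": 1}, {"translation": [0.045, 0.003, 0], "roll": 0, "hand": 1}, {"translation": [0.045, 0.003, 0], "roll": 0, "hand": 1}]}}

```text
time: 4.05
eef_pos: [536.9, -305.6, 258.2]
ee_rot: [[0.467, -0.884, 0.0], [-0.884, -0.467, 0.0], [0.0, -0.0, -1.0]]
wrist_force: [-0.3, 1.0, 0.4]
opening: 85.5
```

```bash
python3 -c "
from h import *
go(540,-311,260)
c=cam('wrist');cv2.imwrite('pics/w1.png',c['bgr'])"
```

```text
t 4.05 pos [ 536.9 -305.6  258.2] yaw -1.0852 open 85.5 F [-0.3  1.   0.4] tilt [0.0001 0.    ] j [-0.59  0.47  1.45  0.    1.22  0.49]
 now-axes shift m [ 0.0062 -0.0003 -0.0018]  roll -0.0
 after-roll shift m [ 0.0062 -0.0003 -0.0018]
```

View pics/w1.png

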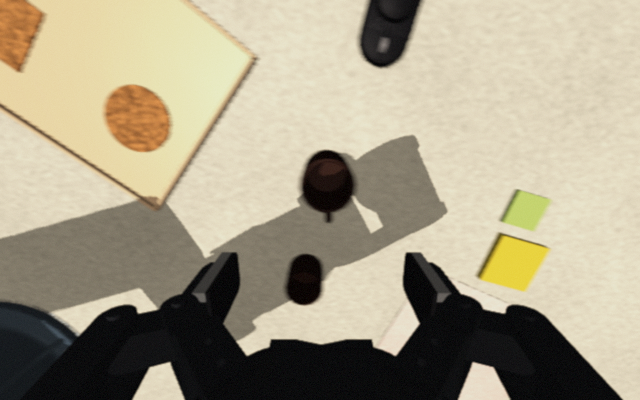

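The wrist view shows the mug at (328,181) with its handle pointing down at (329,217), the beaker at (304,279) and the round coaster at (138,118). I'll check the wrist calibration against the coaster.

Run:
```python
from h import *
c=cam('wrist'); print(c["position"],c["vfov"])
hsv=cv2.cvtColor(c["bgr"],cv2.COLOR_BGR2HSV).astype(int);H,S,V=hsv[...,0],hsv[...,1],hsv[...,2]
for k in blobs((H>5)&(H<20)&(S>110)&(V>60),300):
    M=cv2.moments(k);uv=(M['m10']/M['m00'],M['m01']/M['m00']);w=ray(c,k[:,0,:],8);(cx,cy),r=cv2.minEnclosingCircle(w[:,:2].astype(np.float32))
    print(uv,np.round(ray(c,uv,8),1),cx,cy,r)
print("corners", ray(c,[(255,59),(156,206)],14))
print("proj mug rim",proj(c,[(541,-310,85),(541,-310,0),(495,-334,45),(393,-352,27)]))
m=V<60
for k in blobs(m,300):
    print(cv2.boundingRect(k))
    if cv2.boundingRect(k)[0]==302 or 295<cv2.boundingRect(k)[0]<310:
        print(k[::6,0].tolist())
a=cv2.resize(c["bgr"][140:320,240:420],None,fx=4,fy=4,interpolation=cv2.INTER_CUBIC);a=np.clip(a*2.5,0,255).astype(np.uint8);cv2.imwrite('pics/w1c.png',a[:600])
```

```text
[ 604.64363963 -274.7868143   383.17143786] 70.90411154038233
(128.8995575221239, 117.1953785644051) [[489.6 -59.7   8. ]] 488.1040954589844 -60.588043212890625 41.86560821533203
(12.702233250620347, 30.102977667493796) [[522.1  88.5   8. ]] 515.1727905273438 86.11749267578125 40.59669876098633
corners [[ 625.6181035  -176.58279761   14.        ]
 [ 394.07579451 -129.70059152   14.        ]]
proj mug rim [[321.61643826 185.41598846]
 [321.29575062 170.7919641 ]
 [321.32697267 217.41976488]
 [299.49017375 277.25296237]]
(279, 254, 38, 50)
(0, 253, 622, 147)
(293, 150, 54, 72)
(352, 0, 61, 65)
```

View pics/w1c.png

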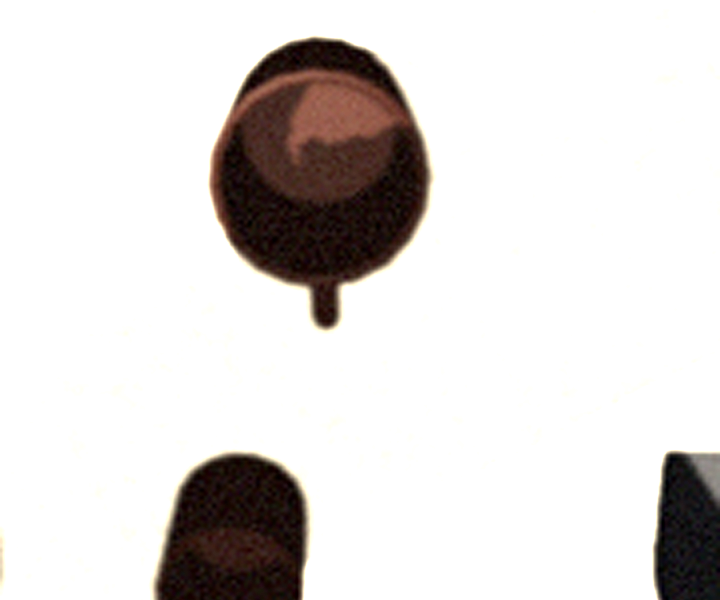

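The wrist calibration holds: the coaster reads (488,-60.6) with r = 41.9. The mug rim centre is (320.4,184.4) and the handle points down at (321.5,217).

Run:
```python
from h import *
c=cam('wrist')
r=ray(c,[(320.4,184.4),(293,184.4),(347.8,184.4)],85);print(r)
h=ray(c,(321.5,219),45);print(h)
m=r[0];d=h[0]-m;print(np.arctan2(d[1],d[0])+np.pi/2)
ctr=r[0]
go(ctr[0],ctr[1],150,np.arctan2(d[1],d[0])+np.pi/2)
```

```text
[[ 540.27229039 -305.13476994   85.        ]
 [ 526.44236249 -278.72052605   85.        ]
 [ 554.10557697 -331.55542869   85.        ]]
[[ 492.05217622 -331.93217018   45.        ]]
-1.063563956883959
t 4.2 pos [ 536.5 -305.6  257.3] yaw -1.0879 open 85.2 F [-0.3  1.1 -0.2] tilt [-0.0007  0.0004] j [-0.59  0.47  1.46 -0.    1.22  0.49]
 now-axes shift m [ 0.0014 -0.0035  0.1073]  roll -0.0244
 after-roll shift m [ 0.0014 -0.0035  0.1073]
```

Call:
{"name": "carry_out", "arguments": {"steps": [{"translation": [0.0015, -0.0035, 0], "roll": -0.024, "hand": 1}, {"translation": [0, 0, 0.04], "roll": 0, "hand": 1}, {"translation": [0, 0, 0.04], "roll": 0, "hand": 1}, {"translation": [0, 0, 0.04], "roll": 0, "hand": 1}, {"translation": [0, 0, 0.035], "roll": 0, "hand": 1}, {"translation": [0, 0, 0.025], "roll": 0, "hand": 1}, {"translation": [0, 0, 0.015], "roll": 0, "hand": 1}, {"translation": [0, 0, 0.01], "roll": 0, "hand": 1}, {"translation": [0, 0, 0], "roll": 0, "hand": 1}, {"translation": [0, 0, 0], "roll": 0, "hand": 1}]}}

```text
time: 5.2
eef_pos: [540.8, -303.6, 54.4]
ee_rot: [[0.484, -0.875, 0.001], [-0.875, -0.484, -0.001], [0.001, -0.001, -1.0]]
wrist_force: [-0.2, 0.6, 0.7]
opening: 85.6
```

```bash
python3 -c "
from h import *
go(540,-305,50)
c=cam('wrist');cv2.imwrite('pics/w2.png',c['bgr'])"
```

```text
t 5.2 pos [ 540.8 -303.6   54.4] yaw -1.0652 open 85.6 F [-0.2  0.6  0.7] tilt [ 0.0013 -0.0009] j [-0.59  0.72  1.59  0.    0.83  0.48]
 now-axes shift m [0.0008 0.0014 0.0044]  roll -0.0
 after-roll shift m [0.0008 0.0014 0.0044]
```

View pics/w2.png

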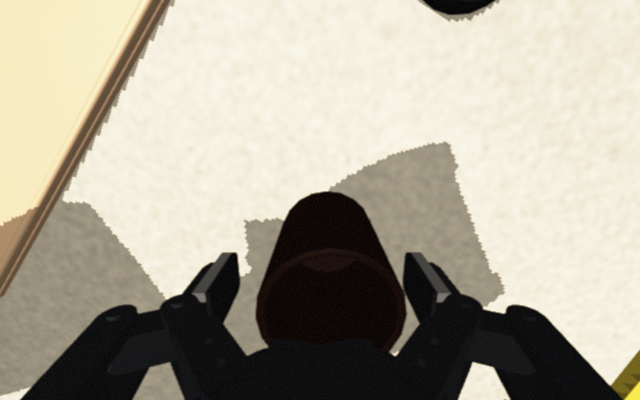

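```bash
python3 -c "
from h import *
s=ctrl.observe();c=cam('wrist');R=np.array(s['ee_rot']);p=np.array(s['eef_pos'])
print(p,np.array(c['position']))
for uv in [(331,249),(257,305),(405,305)]:
  q=ray(c,uv,85)[0];print(q,(R.T@(q-p)))
"
```

```text
[ 540.85962967 -303.77388752   54.62021406] [ 606.38884971 -266.48590529  180.23455167]
[ 566.71395553 -292.9844738    85.        ] [  3.12779076 -27.87310607 -30.34956163]
[ 530.966942   -279.26578685   85.        ] [-26.18076567  -3.23463006 -30.42282595]
[ 559.52432432 -331.0990668    85.        ] [ 32.99855184  -3.13144665 -30.31925562]
```

Call:
{"name": "carry_out", "arguments": {"steps": [{"translation": [0.002, 0, 0.003], "roll": 0, "hand": 1}, {"translation": [0, 0, 0], "roll": 0, "hand": -1}, {"translation": [0, 0, 0], "roll": 0, "hand": -1}, {"translation": [0, 0, 0], "roll": 0, "hand": -1}, {"translation": [0, 0, 0], "roll": 0, "hand": -1}, {"translation": [0, 0, 0], "roll": 0, "hand": -1}, {"translation": [0, 0, 0], "roll": 0, "hand": -1}, {"translation": [0, 0, 0], "roll": 0, "hand": -1}, {"translation": [0, 0, 0], "roll": 0, "hand": -1}]}}

```text
time: 6.2
eef_pos: [541.5, -305.5, 50.7]
ee_rot: [[0.484, -0.875, 0.001], [-0.875, -0.484, -0.001], [0.001, -0.0, -1.0]]
wrist_force: [1.3, -0.7, 5.5]
opening: 59.6
```

```bash
python3 -c "
from h import *
go(488.8,-60,150)
c=cam('wrist');cv2.imwrite('pics/w3.png',c['bgr'])"
```

```text
t 6.2 pos [ 541.5 -305.5   50.7] yaw -1.066 open 59.6 F [ 1.3 -0.7  5.5] tilt [ 0.0007 -0.0006] j [-0.59  0.73  1.58 -0.    0.83  0.48]
 now-axes shift m [-0.2402 -0.0727 -0.0994]  roll -0.0
 after-roll shift m [-0.2403 -0.0726 -0.0993]
```

View pics/w3.png

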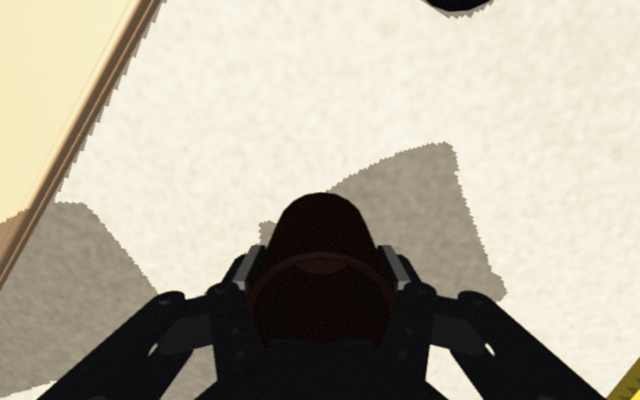

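Gripped. I lift, then carry the mug to the round coaster.

Call:
{"name": "carry_out", "arguments": {"steps": [{"translation": [0, 0, -0.01], "roll": 0, "hand": -1}, {"translation": [0, 0, -0.03], "roll": 0, "hand": -1}, {"translation": [0, 0, -0.03], "roll": 0, "hand": -1}, {"translation": [0, 0, -0.02], "roll": 0, "hand": -1}, {"translation": [-0.04, -0.012, 0], "roll": 0, "hand": -1}, {"translation": [-0.04, -0.012, 0], "roll": 0, "hand": -1}, {"translation": [-0.04, -0.012, 0], "roll": 0, "hand": -1}, {"translation": [-0.04, -0.012, 0], "roll": 0, "hand": -1}, {"translation": [-0.04, -0.012, 0], "roll": 0, "hand": -1}, {"translation": [-0.02, -0.006, 0], "roll": 0, "hand": -1}]}}

```text
time: 7.25
eef_pos: [491.1, -78.0, 140.3]
ee_rot: [[0.485, -0.875, -0.002], [-0.875, -0.485, 0.001], [-0.002, 0.001, -1.0]]
wrist_force: [0.4, -1.1, -3.2]
opening: 59.6
```

Call:
{"name": "carry_out", "arguments": {"steps": [{"translation": [-0.015, -0.006, 0], "roll": 0, "hand": -1}, {"translation": [0, 0, 0], "roll": 0, "hand": -1}, {"translation": [0, 0, 0], "roll": 0, "hand": -1}, {"translation": [0, 0, 0], "roll": 0, "hand": -1}]}}

```text
time: 7.65
eef_pos: [490.7, -65.4, 140.3]
ee_rot: [[0.483, -0.876, 0.0], [-0.876, -0.483, -0.0], [0.0, 0.0, -1.0]]
wrist_force: [-0.0, -0.5, -2.4]
opening: 59.8
```

```bash
python3 -c "
from h import *
go(488.8,-60,150)
s=ctrl.observe();c=cam('wrist');R=np.array(s['ee_rot']);p=np.array(s['eef_pos'])
cv2.imwrite('pics/w4.png',c['bgr']); cv2.imwrite('pics/w4c.png',np.clip(cv2.resize(c['bgr'][180:370,200:440],None,fx=3,fy=3)*3.0,0,255).astype(np.uint8))
for n in ['top','scene']:cv2.imwrite(f'pics/{n}4.png',cam(n)['bgr'])
"
```

```text
t 7.65 pos [490.7 -65.4 140.3] yaw -1.0665 open 59.8 F [-0.  -0.5 -2.4] tilt [ 0.     -0.0001] j [-0.23  0.4   1.89 -0.    0.85  0.84]
 now-axes shift m [-0.0056 -0.001  -0.0097]  roll -0.0
 after-roll shift m [-0.0056 -0.001  -0.0097]
```

View pics/w4c.png

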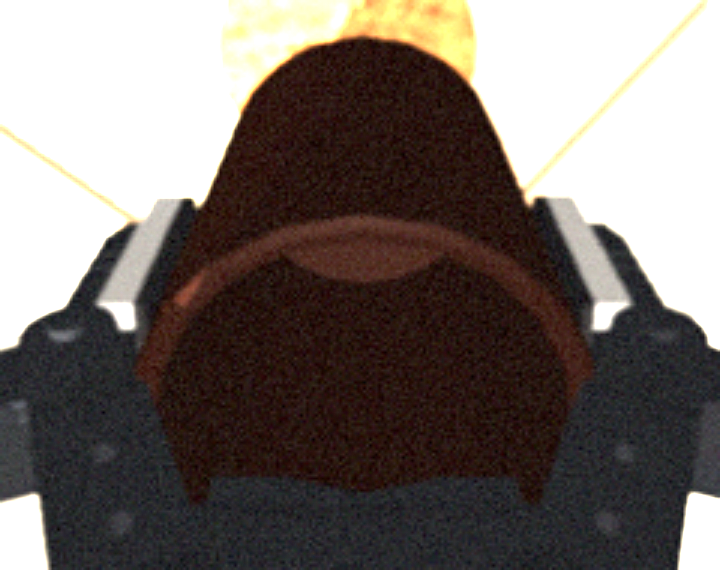

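View pics/scene4.png

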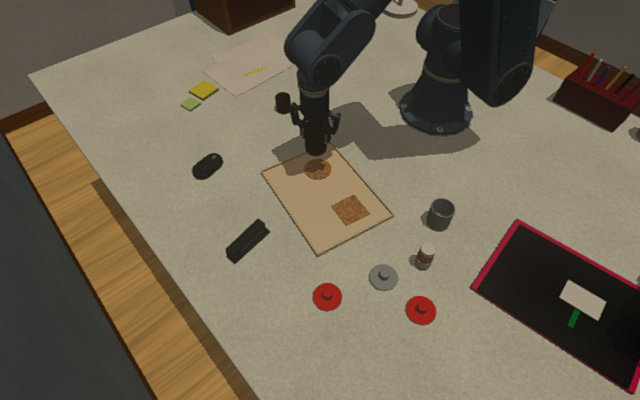

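The mug is held between the pads with its rim's near edge at (321.7,251.7). From that I work out its offset in the hand.

```bash
python3 -c "
from h import *
s=ctrl.observe();c=cam('wrist');R=np.array(s['ee_rot']);p=np.array(s['eef_pos'])
for uv,z,r in [((321.7,251.7),p[2]+34.3,31),((322.7,192.7),p[2]-50.7,31)]:
  q=R.T@(ray(c,uv,z)[0]-p);print(q,'centre y',q[1]+r)
o=R@np.array([0,1.5,0])
print(o);go(488.8-o[0],-60-o[1],60)
"
```

```text
[ -0.35638073 -28.76493226 -34.3040115 ] centre y 2.2350677442821443
[  0.56052708 -27.66275064  50.69608825] centre y 3.3372493595271813
[-1.31353859e+00 -7.24304033e-01  2.10296547e-04]
t 7.85 pos [490.6 -65.2 140.2] yaw -1.0668 open 59.9 F [ 0.   0.3 -3. ] tilt [-0.0002  0.    ] j [-0.23  0.4   1.89 -0.    0.85  0.84]
 now-axes shift m [-0.0054 -0.0025  0.0802]  roll -0.0
 after-roll shift m [-0.0055 -0.0025  0.0802]
```

Call:
{"name": "carry_out", "arguments": {"steps": [{"translation": [-0.0055, -0.0035, 0], "roll": 0, "hand": -1}, {"translation": [0, 0, 0.03], "roll": 0, "hand": -1}, {"translation": [0, 0, 0.025], "roll": 0, "hand": -1}, {"translation": [0, 0, 0.015], "roll": 0, "hand": -1}, {"translation": [0, 0, 0.005], "roll": 0, "hand": -1}, {"translation": [0, 0, 0], "roll": 0, "hand": -1}, {"translation": [0, 0, 0], "roll": 0, "hand": -1}]}}

```text
time: 8.55
eef_pos: [491.4, -58.2, 66.0]
ee_rot: [[0.484, -0.875, 0.001], [-0.875, -0.484, -0.0], [0.001, -0.001, -1.0]]
wrist_force: [0.7, 0.6, -3.3]
opening: 59.8
```

```bash
python3 -c "
from h import *
go(488.8+2.2,-60+1.2,58.7)
c=cam('wrist');cv2.imwrite('pics/w5.png',c['bgr'])
"
```

```text
t 8.55 pos [491.4 -58.2  66. ] yaw -1.066 open 59.8 F [ 0.7  0.6 -3.3] tilt [ 0.001  -0.0002] j [-0.21  0.53  1.93  0.    0.68  0.85]
 now-axes shift m [0.0003 0.0007 0.0073]  roll -0.0
 after-roll shift m [0.0003 0.0007 0.0073]
```

View pics/w5.png

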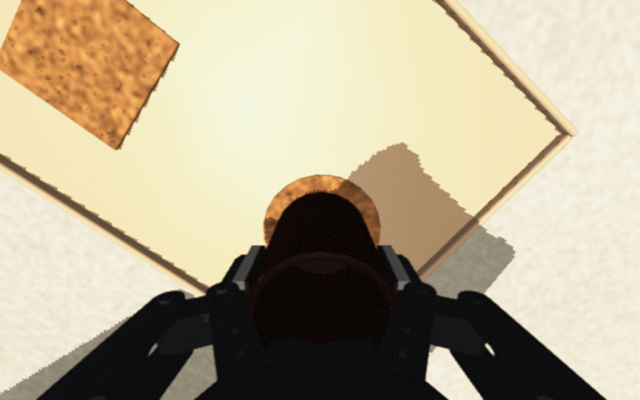

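The coaster spans x from 264 to 381 and the mug's base is centred at 322, so I set it down.

Call:
{"name": "carry_out", "arguments": {"steps": [{"translation": [0, 0, 0.004], "roll": 0, "hand": -1}, {"translation": [0, 0, 0.003], "roll": 0, "hand": -1}, {"translation": [0, 0, 0], "roll": 0, "hand": -1}, {"translation": [0, 0, 0], "roll": 0, "hand": -1}]}}

```text
time: 9.0
eef_pos: [491.3, -58.2, 58.7]
ee_rot: [[0.484, -0.875, 0.001], [-0.875, -0.484, -0.0], [0.0, -0.001, -1.0]]
wrist_force: [-1.4, 1.3, 5.5]
opening: 59.9
```

```bash
python3 -c "
from h import *
go(491,-59,58.7)
c=cam('wrist');cv2.imwrite('pics/w6.png',c['bgr'])
hsv=cv2.cvtColor(c['bgr'],cv2.COLOR_BGR2HSV).astype(int)
R=np.array(ctrl.observe()['ee_rot']);p=np.array(ctrl.observe()['eef_pos'])
for uv in [(321.7,251.7)]: print(ray(c,uv,93))
row=c['bgr'][:,322,:].sum(1); print(np.where(np.abs(np.diff(row.astype(int)))>60))
"
```

```text
t 9.0 pos [491.3 -58.2  58.7] yaw -1.066 open 59.9 F [-1.4  1.3  5.5] tilt [ 0.0007 -0.0001] j [-0.21  0.55  1.93  0.    0.67  0.85]
 now-axes shift m [0.0005 0.0006 0.    ]  roll -0.0
 after-roll shift m [0.0005 0.0006 0.    ]
[[516.21274959 -44.0294532   93.        ]]
(array([175, 176, 191, 192]),)
```

```bash
python3 -c "
from h import *
c=cam('wrist')
a=ray(c,(322,176),8)[0];b=ray(c,(322,192),8)[0];print(a,b,np.linalg.norm(a-b))
row=c['bgr'][205,:,:].sum(1).astype(int); print(np.where(np.abs(np.diff(row))>60))
"
```

```text
[525.19269579 -39.62587196   8.        ] [515.9510598 -44.7450342   8.       ] 10.564736526987282
(array([ 51,  66,  67,  69, 267, 268, 286, 287, 288, 289, 353, 374, 457,
       458, 493, 494, 503, 504]),)
```

The gap is 10.6 mm against an ideal 11 mm, so the mug is centred. I release and lift.

Call:
{"name": "carry_out", "arguments": {"steps": [{"translation": [0, 0, 0], "roll": 0, "hand": 1}, {"translation": [0, 0, 0], "roll": 0, "hand": 1}, {"translation": [0, 0, 0], "roll": 0, "hand": 1}, {"translation": [0, 0, 0], "roll": 0, "hand": 1}, {"translation": [0, 0, -0.015], "roll": 0, "hand": 1}, {"translation": [0, 0, -0.035], "roll": 0, "hand": 1}, {"translation": [0, 0, -0.045], "roll": 0, "hand": 1}, {"translation": [0, 0, -0.045], "roll": 0, "hand": 1}, {"translation": [0, 0, -0.04], "roll": 0, "hand": 1}, {"translation": [0, 0, -0.02], "roll": 0, "hand": 1}]}}

```text
time: 10.1
eef_pos: [491.7, -58.4, 261.8]
ee_rot: [[0.484, -0.875, 0.004], [-0.875, -0.484, -0.001], [0.003, -0.003, -1.0]]
wrist_force: [-0.2, 1.0, -0.1]
opening: 85.5
```

```bash
python3 -c "
from h import *
go(366,306,250,-0.177)
go(366,306,250,1.394)
cv2.imwrite('pics/top6.png',cv2.resize(cam('top')['bgr'][130:310,160:510],None,fx=2.2,fy=2.2))
"
```

```text
t 10.1 pos [491.7 -58.4 261.8] yaw -1.066 open 85.5 F [-0.2  1.  -0.1] tilt [ 0.0045 -0.001 ] j [-0.21  0.23  1.78 -0.    1.13  0.85]
 now-axes shift m [-0.3798 -0.0661  0.0109]  roll -0.889
 after-roll shift m [-0.1879 -0.3366  0.0118]
t 10.1 pos [491.7 -58.4 261.8] yaw -1.066 open 85.5 F [-0.2  1.  -0.1] tilt [ 0.0045 -0.001 ] j [-0.21  0.23  1.78 -0.    1.13  0.85]
 now-axes shift m [-0.3798 -0.0661  0.0109]  roll -2.46
 after-roll shift m [ 0.3366 -0.1879  0.0118]
```

View pics/top6.png

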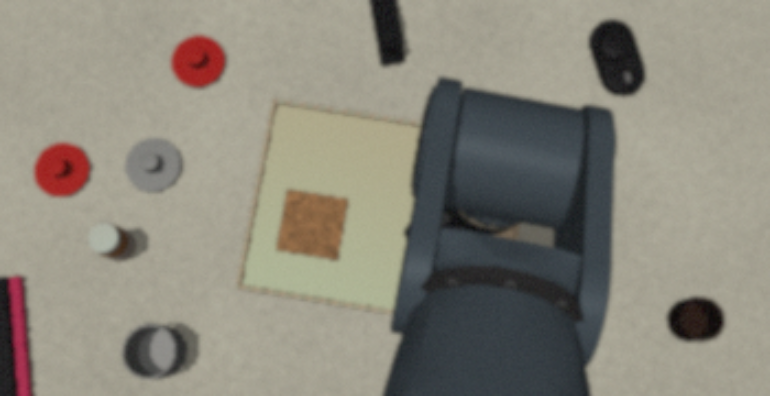

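The mug is hidden under the arm in this view. I move above the tub at the same yaw.

Call:
{"name": "carry_out", "arguments": {"steps": [{"translation": [-0.04, -0.007, 0.001], "roll": 0, "hand": 1}, {"translation": [-0.04, -0.007, 0.001], "roll": 0, "hand": 1}, {"translation": [-0.04, -0.007, 0.001], "roll": 0, "hand": 1}, {"translation": [-0.04, -0.007, 0.001], "roll": 0, "hand": 1}, {"translation": [-0.04, -0.007, 0.001], "roll": 0, "hand": 1}, {"translation": [-0.04, -0.007, 0.001], "roll": 0, "hand": 1}, {"translation": [-0.04, -0.007, 0.001], "roll": 0, "hand": 1}, {"translation": [-0.04, -0.007, 0.001], "roll": 0, "hand": 1}, {"translation": [-0.04, -0.007, 0.001], "roll": 0, "hand": 1}, {"translation": [-0.02, -0.003, 0.001], "roll": 0, "hand": 1}]}}

```text
time: 11.15
eef_pos: [363.7, 308.5, 247.8]
ee_rot: [[0.485, -0.874, -0.0], [-0.874, -0.485, 0.0], [-0.0, 0.0, -1.0]]
wrist_force: [-0.2, -1.1, -0.4]
opening: 85.5
```

Call:
{"name": "carry_out", "arguments": {"steps": [{"translation": [0, 0, 0], "roll": 0, "hand": 1}, {"translation": [0, 0, 0], "roll": 0, "hand": 1}, {"translation": [0, 0, 0], "roll": 0, "hand": 1}]}}

```text
time: 11.45
eef_pos: [365.2, 305.5, 248.1]
ee_rot: [[0.483, -0.876, -0.0], [-0.876, -0.483, -0.0], [0.0, 0.0, -1.0]]
wrist_force: [-0.5, -0.3, -0.0]
opening: 85.4
```

```bash
python3 -c "
from h import *
go(366,306,250)
c=cam('wrist');cv2.imwrite('pics/w7.png',c['bgr'])
cv2.imwrite('pics/w7c.png',np.clip(cv2.resize(c['bgr'][130:260,240:400],None,fx=4.5,fy=4.5)*1.5,0,255).astype(np.uint8))
cv2.imwrite('pics/top7.png',cv2.resize(cam('top')['bgr'][130:310,160:510],None,fx=2.2,fy=2.2))
"
```

```text
t 11.45 pos [365.2 305.5 248.1] yaw -1.0668 open 85.4 F [-0.5 -0.3 -0. ] tilt [-0.0002 -0.0004] j [ 0.6   0.22  1.84 -0.    1.09  1.67]
 now-axes shift m [-0.0001 -0.0009 -0.0019]  roll -0.0
 after-roll shift m [-0.0001 -0.0009 -0.0019]
```

View pics/w7.png

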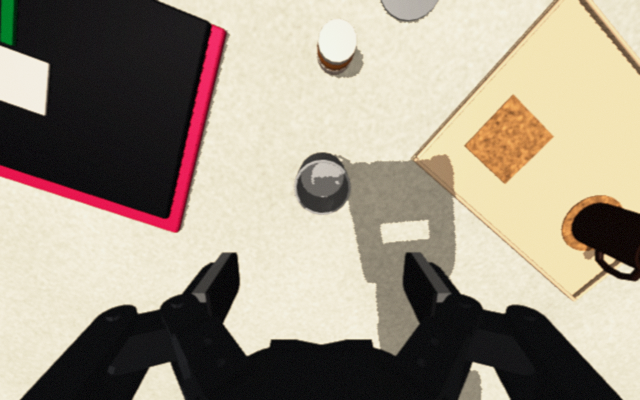

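View pics/w7c.png

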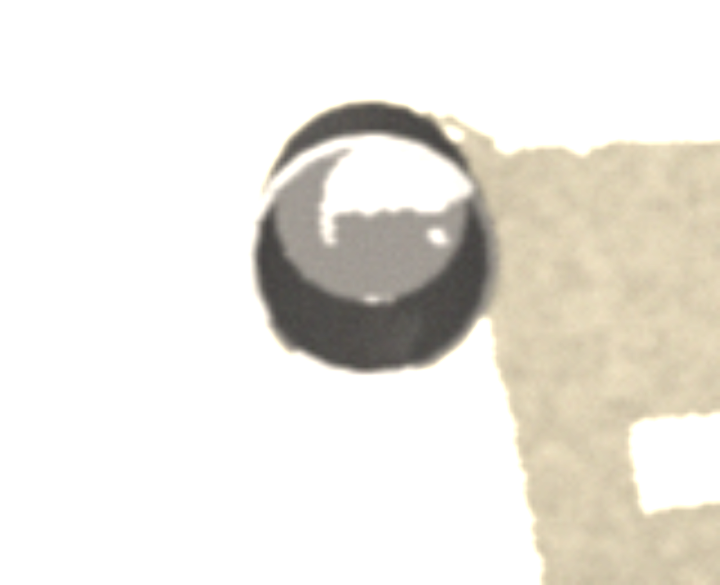

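View pics/top7.png

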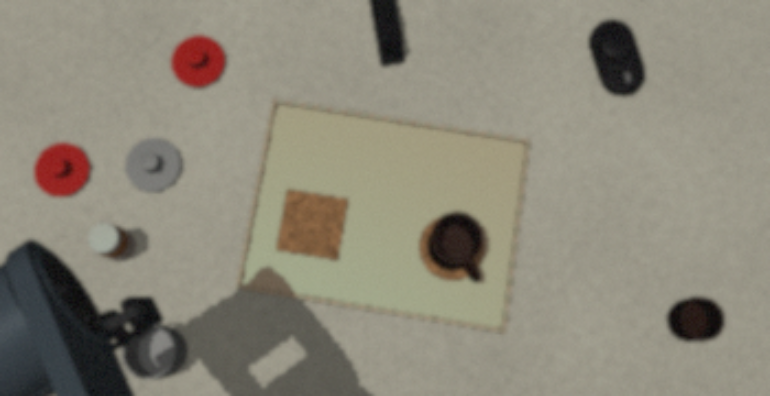

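The mug is on the round coaster. The tub's rim runs from x 296 to 349 and y 159 to 213, centred at (322.7,186).

```bash
python3 -c "
from h import *
c=cam('wrist')
r=ray(c,[(322.7,186),(296.4,186),(348.9,186),(322.7,159.3),(322.7,212.7)],70);print(np.round(r,1)); print(np.linalg.norm(r[1]-r[2]),np.linalg.norm(r[3]-r[4]))
q=(r[3]+r[4])/2
print(q);go(q[0],q[1],45)
"
```

```text
[[366.7 304.6  70. ]
 [352.6 330.2  70. ]
 [380.8 279.1  70. ]
 [392.7 318.9  70. ]
 [339.2 289.4  70. ]]
58.37672654614234 61.09234726343634
[365.94327378 304.15983996  70.        ]
t 11.6 pos [365.3 305.6 248.3] yaw -1.0673 open 85.5 F [-0.2 -0.5 -0.1] tilt [ 0.0001 -0.0001] j [ 0.6   0.22  1.83 -0.    1.09  1.67]
 now-axes shift m [1.500e-03 2.000e-04 2.033e-01]  roll -0.0
 after-roll shift m [1.500e-03 2.000e-04 2.033e-01]
```

Call:
{"name": "carry_out", "arguments": {"steps": [{"translation": [0.0015, 0, 0.02], "roll": 0, "hand": 1}, {"translation": [0, 0, 0.04], "roll": 0, "hand": 1}, {"translation": [0, 0, 0.04], "roll": 0, "hand": 1}, {"translation": [0, 0, 0.04], "roll": 0, "hand": 1}, {"translation": [0, 0, 0.03], "roll": 0, "hand": 1}, {"translation": [0, 0, 0.02], "roll": 0, "hand": 1}, {"translation": [0, 0, 0.013], "roll": 0, "hand": 1}, {"translation": [0, 0, 0], "roll": 0, "hand": 1}, {"translation": [0, 0, 0], "roll": 0, "hand": 1}]}}

```text
time: 12.5
eef_pos: [366.2, 305.1, 45.9]
ee_rot: [[0.483, -0.875, 0.001], [-0.875, -0.483, 0.0], [-0.0, -0.001, -1.0]]
wrist_force: [-0.1, 0.6, 0.4]
opening: 84.9
```

```bash
python3 -c "
from h import *
go(366,304.4,45)
c=cam('wrist');cv2.imwrite('pics/w8.png',c['bgr'])
"
```

```text
t 12.5 pos [366.2 305.1  45.9] yaw -1.0663 open 84.9 F [-0.1  0.6  0.4] tilt [0.0006 0.0004] j [ 0.6   0.55  1.98 -0.    0.62  1.66]
 now-axes shift m [0.0005 0.0005 0.0009]  roll -0.0
 after-roll shift m [0.0005 0.0005 0.0009]
```

View pics/w8.png

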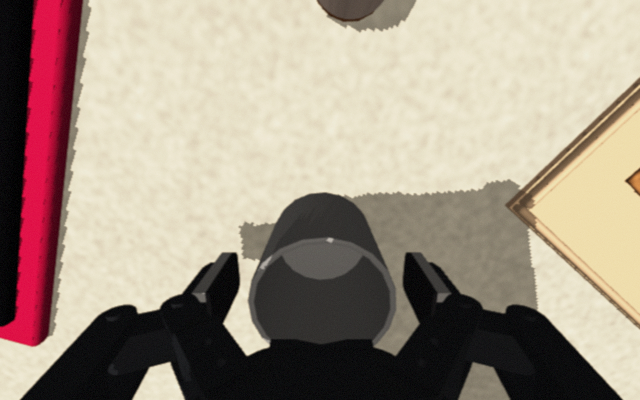

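The tub sits between the pads, with its rim at x 249 to 395 and top at y 238. I close the gripper.

Call:
{"name": "carry_out", "arguments": {"steps": [{"translation": [0, 0, 0.001], "roll": 0, "hand": -1}, {"translation": [0, 0, 0], "roll": 0, "hand": -1}, {"translation": [0, 0, 0], "roll": 0, "hand": -1}, {"translation": [0, 0, 0], "roll": 0, "hand": -1}, {"translation": [0, 0, 0], "roll": 0, "hand": -1}, {"translation": [0, 0, 0], "roll": 0, "hand": -1}, {"translation": [0, 0, 0], "roll": 0, "hand": -1}]}}

```text
time: 13.25
eef_pos: [366.1, 305.3, 45.5]
ee_rot: [[0.484, -0.875, 0.001], [-0.875, -0.484, 0.001], [-0.0, -0.002, -1.0]]
wrist_force: [-2.5, -2.4, 13.0]
opening: 63.8
```

```bash
python3 -c "
from h import *
go(520.7,117,120)
s=ctrl.observe();c=cam('wrist');R=np.array(s['ee_rot']);p=np.array(s['eef_pos'])
cv2.imwrite('pics/w9.png',np.clip(cv2.resize(c['bgr'][180:370,200:440],None,fx=3,fy=3)*1.5,0,255).astype(np.uint8))
"
```

```text
t 13.25 pos [366.1 305.3  45.5] yaw -1.0657 open 63.8 F [-2.5 -2.4 13. ] tilt [0.0014 0.0009] j [ 0.6   0.55  1.98 -0.    0.61  1.66]
 now-axes shift m [ 0.2396 -0.0443 -0.0744]  roll -0.0
 after-roll shift m [ 0.2396 -0.0442 -0.0745]
```

View pics/w9.png

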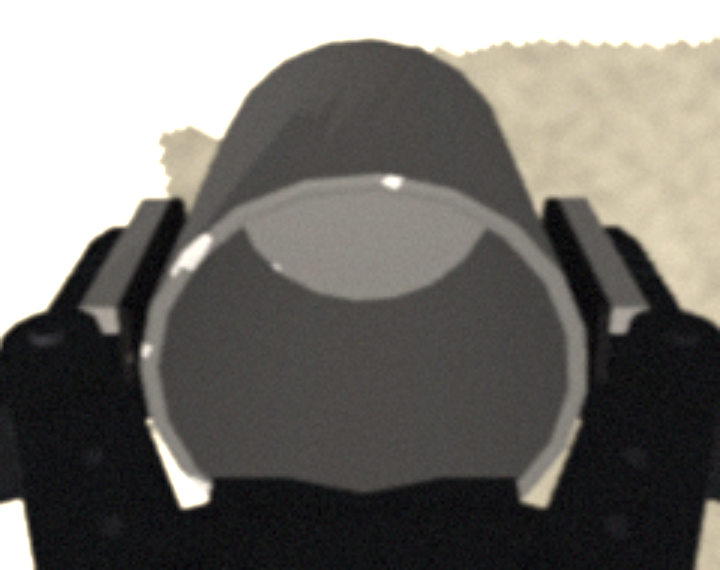

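```bash
python3 -c "
from h import *
s=ctrl.observe();c=cam('wrist');R=np.array(s['ee_rot']);p=np.array(s['eef_pos'])
for uv,z in [((321.7,238.3),70),((322.7,193.3),0)]:
  q=R.T@(ray(c,uv,z)[0]-p);print(q,'centre y',q[1]+32)
"
```

```text
[ -0.33469546 -29.50756755 -24.40375173] centre y 2.492432454128636
[  0.51492427 -28.64395347  45.5948443 ] centre y 3.3560465325772277
```

Call:
{"name": "carry_out", "arguments": {"steps": [{"translation": [0, 0, -0.01], "roll": 0, "hand": -1}, {"translation": [0, 0, -0.03], "roll": 0, "hand": -1}, {"translation": [0, 0, -0.035], "roll": 0, "hand": -1}, {"translation": [0.035, -0.007, 0], "roll": 0, "hand": -1}, {"translation": [0.04, -0.007, 0], "roll": 0, "hand": -1}, {"translation": [0.04, -0.007, 0], "roll": 0, "hand": -1}, {"translation": [0.04, -0.007, 0], "roll": 0, "hand": -1}, {"translation": [0.04, -0.008, 0], "roll": 0, "hand": -1}, {"translation": [0.03, -0.006, 0], "roll": 0, "hand": -1}, {"translation": [0.01, -0.002, 0], "roll": 0, "hand": -1}]}}

```text
time: 14.35
eef_pos: [519.5, 118.5, 120.1]
ee_rot: [[0.482, -0.876, 0.002], [-0.876, -0.482, -0.0], [0.001, -0.001, -1.0]]
wrist_force: [0.2, 0.0, -1.5]
opening: 63.6
```

Call:
{"name": "carry_out", "arguments": {"steps": [{"translation": [0, 0, 0], "roll": 0, "hand": -1}, {"translation": [0, 0, 0], "roll": 0, "hand": -1}, {"translation": [0, 0, 0], "roll": 0, "hand": -1}]}}

```text
time: 14.65
eef_pos: [517.0, 121.6, 119.4]
ee_rot: [[0.485, -0.875, -0.0], [-0.875, -0.485, 0.0], [-0.0, 0.0, -1.0]]
wrist_force: [-0.2, -0.9, -0.4]
opening: 63.9
```

```bash
python3 -c "
from h import *
go(520.7,117,60)
c=cam('wrist');cv2.imwrite('pics/w10.png',c['bgr'])
"
```

```text
t 14.65 pos [517.  121.6 119.4] yaw -1.0647 open 63.9 F [-0.2 -0.9 -0.4] tilt [-0.0005  0.    ] j [0.14 0.49 1.81 0.   0.84 1.21]
 now-axes shift m [ 0.0058 -0.001   0.0594]  roll -0.0
 after-roll shift m [ 0.0058 -0.001   0.0594]
```

View pics/w10.png

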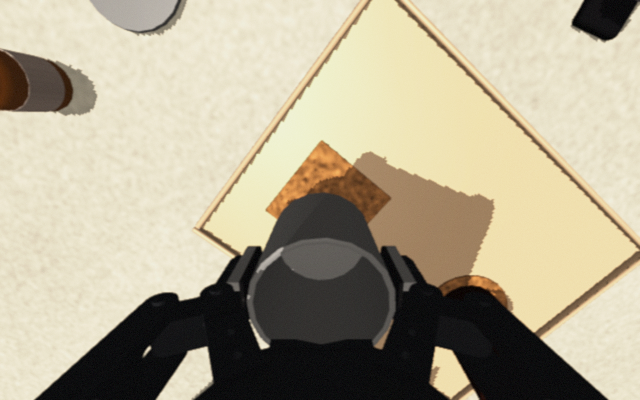

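Call:
{"name": "carry_out", "arguments": {"steps": [{"translation": [0.006, -0.004, 0], "roll": 0, "hand": -1}, {"translation": [0, 0, 0.02], "roll": 0, "hand": -1}, {"translation": [0, 0, 0.02], "roll": 0, "hand": -1}, {"translation": [0, 0, 0.014], "roll": 0, "hand": -1}, {"translation": [0, 0, 0.006], "roll": 0, "hand": -1}, {"translation": [0, 0, 0], "roll": 0, "hand": -1}, {"translation": [0, 0, 0], "roll": 0, "hand": -1}]}}

```text
time: 15.4
eef_pos: [524.6, 117.4, 59.8]
ee_rot: [[0.484, -0.875, 0.001], [-0.875, -0.484, 0.0], [0.0, -0.001, -1.0]]
wrist_force: [0.7, -0.1, -0.8]
opening: 63.6
```

```bash
python3 -c "
from h import *
go(520.7+2.4,117+1.3,53.5)
c=cam('wrist');cv2.imwrite('pics/w11.png',c['bgr'][:,100:540])
"
```

```text
t 15.4 pos [524.6 117.4  59.8] yaw -1.0659 open 63.6 F [ 0.7 -0.1 -0.8] tilt [0.0007 0.0001] j [ 0.13  0.6   1.82 -0.    0.73  1.2 ]
 now-axes shift m [-0.0016  0.0009  0.0063]  roll -0.0
 after-roll shift m [-0.0016  0.0009  0.0063]
```

View pics/w11.png

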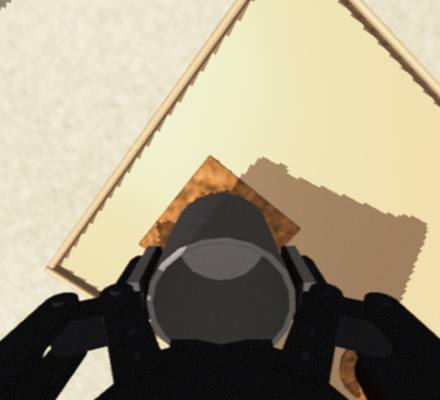

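```bash
python3 -c "
from h import *
s=ctrl.observe();c=cam('wrist');R=np.array(s['ee_rot']);p=np.array(s['eef_pos'])
q=ray(c,[(310,155),(238,244),(400,230)],8);print(np.round(q,1));print([np.linalg.norm(q[i]-q[j]) for i,j in((0,1),(0,2),(1,2))],'mid',(q[1]+q[2])/2)
x=np.array([np.cos(-.177),np.sin(-.177)]);y=np.array([-x[1],x[0]])
print('from apex', q[0][:2]-40*x-40*y)
b=ray(c,(322.7,193.3),14.3)[0];print('tub',b-R[:,1]*-32)
cv2.imwrite('pics/w11c.png',np.clip(cv2.resize(c['bgr'][140:260,220:420],None,fx=4,fy=4)*1.5,0,255).astype(np.uint8))
"
```

```text
[[566.6 149.    8. ]
 [488.4 163.6   8. ]
 [551.4  71.1   8. ]]
[np.float64(79.51923940804757), np.float64(79.33274842141604), np.float64(111.92989378443228)] mid [519.91734422 117.3522388    8.        ]
from apex [520.14889223 116.64665853]
tub [522.08459165 115.26995517  14.26313205]
```

View pics/w11c.png

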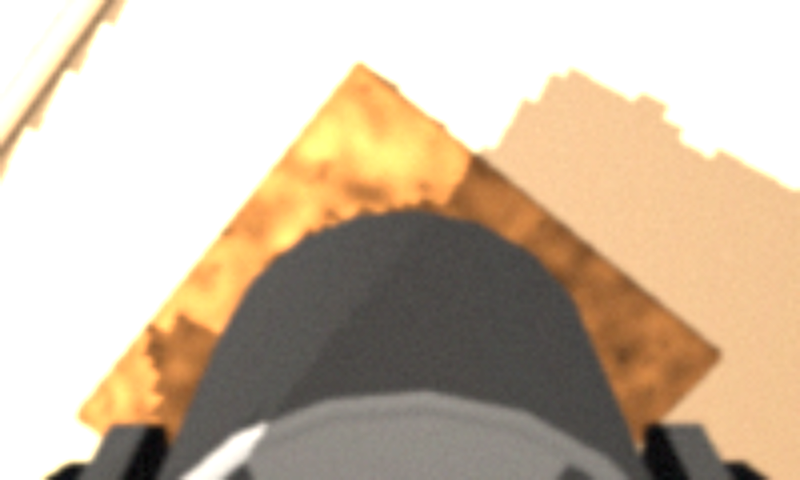

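The coaster corners measure 79.5, 79.3 and 112 mm, all as they should be, with the centre at (520,117). The tub is off by about (+2,-1.7) mm, so I correct and lower.

Call:
{"name": "carry_out", "arguments": {"steps": [{"translation": [-0.0025, 0.001, 0], "roll": 0, "hand": -1}, {"translation": [0, 0, 0.004], "roll": 0, "hand": -1}, {"translation": [0, 0, 0.002], "roll": 0, "hand": -1}, {"translation": [0, 0, 0], "roll": 0, "hand": -1}, {"translation": [0, 0, 0], "roll": 0, "hand": -1}]}}

```text
time: 16.0
eef_pos: [522.0, 119.0, 53.6]
ee_rot: [[0.484, -0.875, -0.0], [-0.875, -0.484, 0.0], [-0.0, 0.0, -1.0]]
wrist_force: [-2.8, 0.3, 7.8]
opening: 63.5
```

```bash
python3 -c "
from h import *
go(520,117,53.5)
s=ctrl.observe();c=cam('wrist');R=np.array(s['ee_rot'])
cv2.imwrite('pics/w12c.png',np.clip(cv2.resize(c['bgr'][140:260,220:420],None,fx=4,fy=4)*1.5,0,255).astype(np.uint8))
b=ray(c,(322.7,193.3),8)[0];print('tub',b-R[:,1]*-32)
"
```

```text
t 16.0 pos [522.  119.   53.6] yaw -1.0659 open 63.5 F [-2.8  0.3  7.8] tilt [-0.0003  0.    ] j [0.14 0.61 1.82 0.   0.71 1.2 ]
 now-axes shift m [0.0008 0.0028 0.0001]  roll -0.0
 after-roll shift m [0.0008 0.0028 0.0001]
tub [519.37170628 116.94806745   8.00904182]
```

View pics/w12c.png

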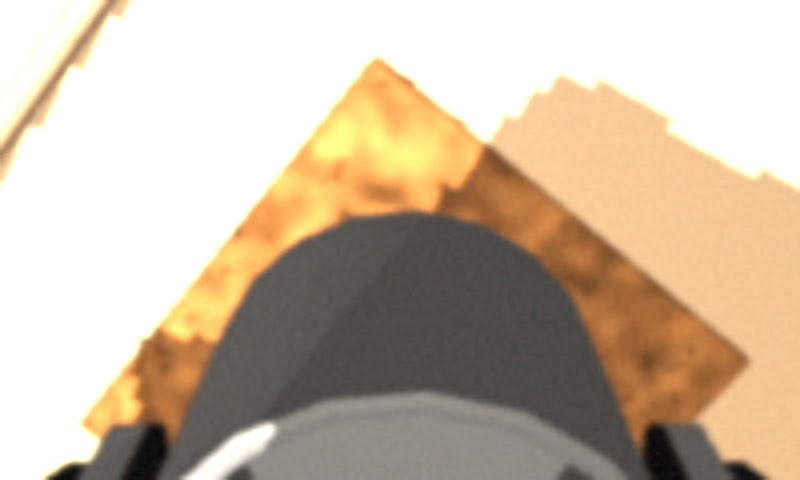

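The tub is centred at (519.4,116.9). I release, lift and head to the grey lid.

Call:
{"name": "carry_out", "arguments": {"steps": [{"translation": [0, 0, 0], "roll": 0, "hand": 1}, {"translation": [0, 0, 0], "roll": 0, "hand": 1}, {"translation": [0, 0, 0], "roll": 0, "hand": 1}, {"translation": [0, 0, 0], "roll": 0, "hand": 1}, {"translation": [0, 0, -0.015], "roll": 0, "hand": 1}, {"translation": [0, 0, -0.035], "roll": 0, "hand": 1}, {"translation": [0, 0, -0.045], "roll": 0, "hand": 1}, {"translation": [0, 0, -0.045], "roll": 0, "hand": 1}, {"translation": [0, 0, -0.04], "roll": 0, "hand": 1}, {"translation": [0, 0, 0], "roll": 0, "hand": 1}]}}

```text
time: 17.05
eef_pos: [524.3, 119.3, 238.6]
ee_rot: [[0.484, -0.875, 0.009], [-0.875, -0.484, 0.001], [0.003, -0.008, -1.0]]
wrist_force: [-0.8, 0.5, -0.5]
opening: 85.9
```

```bash
python3 -c "
from h import *
go(602,322.5,200)
c=cam('wrist');cv2.imwrite('pics/w13.png',c['bgr'])
"
```

```text
t 17.05 pos [524.3 119.3 238.6] yaw -1.0659 open 85.9 F [-0.8  0.5 -0.5] tilt [0.0089 0.0012] j [ 0.14  0.33  1.7  -0.    1.1   1.2 ]
 now-axes shift m [-0.1404 -0.166   0.0395]  roll -0.0
 after-roll shift m [-0.1403 -0.1663  0.0386]
```

View pics/w13.png

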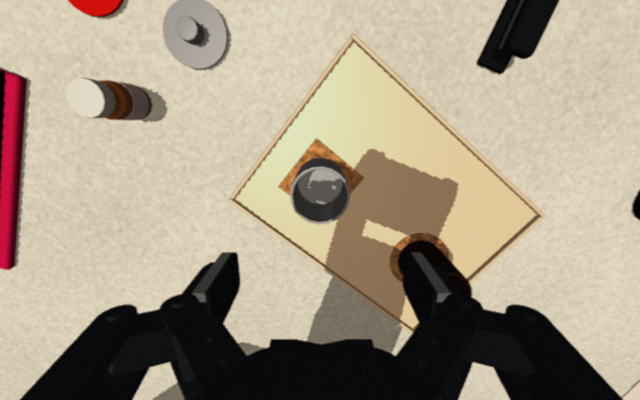

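The tub stands on the square coaster, at about (320,190). I move to the lid at (196,32).

Call:
{"name": "carry_out", "arguments": {"steps": [{"translation": [-0.028, -0.033, 0.004], "roll": 0, "hand": 1}, {"translation": [-0.028, -0.033, 0.004], "roll": 0, "hand": 1}, {"translation": [-0.028, -0.033, 0.01], "roll": 0, "hand": 1}, {"translation": [-0.028, -0.033, 0.01], "roll": 0, "hand": 1}, {"translation": [-0.028, -0.033, 0.01], "roll": 0, "hand": 1}, {"translation": [0, 0, 0], "roll": 0, "hand": 1}, {"translation": [0, 0, 0], "roll": 0, "hand": 1}, {"translation": [0, 0, 0], "roll": 0, "hand": 1}]}}

```text
time: 17.9
eef_pos: [598.6, 320.4, 194.6]
ee_rot: [[0.483, -0.876, -0.001], [-0.876, -0.483, -0.001], [0.0, 0.001, -1.0]]
wrist_force: [0.2, -0.5, 0.2]
opening: 85.4
```

```bash
python3 -c "
from h import *
go(602,322.5,200)
c=cam('wrist');cv2.imwrite('pics/w14.png',c['bgr'])
"
```

```text
t 17.9 pos [598.6 320.4 194.6] yaw -1.0665 open 85.4 F [ 0.2 -0.5  0.2] tilt [-0.0011 -0.0007] j [ 0.42  0.64  1.33 -0.    1.17  1.49]
 now-axes shift m [-0.0002 -0.004  -0.0054]  roll -0.0
 after-roll shift m [-0.0002 -0.004  -0.0054]
```

View pics/w14.png

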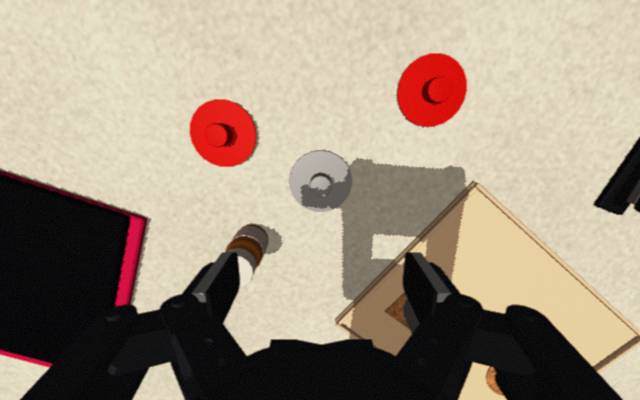

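The grey lid is at (320,181) with its knob at about (320,183). The red ones at (223,133) and (432,90) are left alone.

```bash
python3 -c "
from h import *
c=cam('wrist')
cv2.imwrite('pics/w14c.png',np.clip(cv2.resize(c['bgr'][135:225,270:370],None,fx=6,fy=6,interpolation=cv2.INTER_CUBIC)*1.0,0,255).astype(np.uint8))
"
```

```text
(no output)
```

View pics/w14c.png

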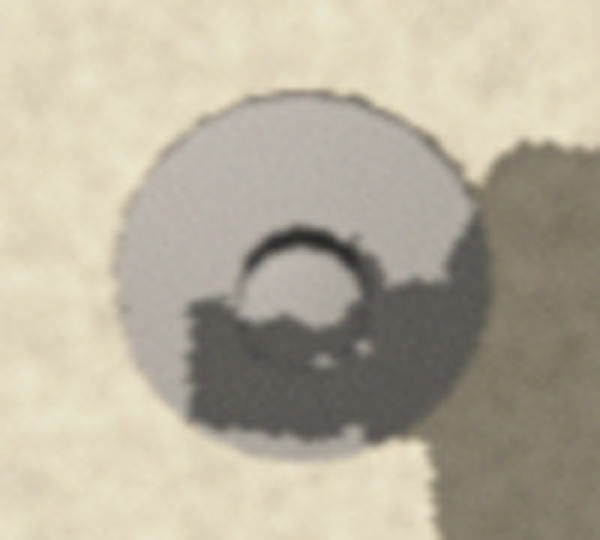

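```bash
python3 -c "
from h import *
c=cam('wrist')
print(ray(c,[(320.4,181.25)],9),ray(c,[(320.7,186)],30))
q=ray(c,[(289.2,181.25),(351.7,181.25)],9);print(np.linalg.norm(q[0]-q[1]))
r=(ray(c,[(320.4,181.25)],9)+ray(c,[(320.7,186)],30))[0]/2
go(r[0],r[1],33)
"
```

```text
[[602.090063   323.29876052   9.        ]] [[601.92022759 322.8117878   30.        ]]
71.01692250136504
t 18.05 pos [598.9 320.4 195.7] yaw -1.0671 open 85.5 F [0.3 0.3 0.1] tilt [0.0004 0.0001] j [ 0.42  0.64  1.33 -0.    1.17  1.49]
 now-axes shift m [-0.0009 -0.0039  0.1627]  roll -0.0
 after-roll shift m [-0.0009 -0.004   0.1627]
```

Call:
{"name": "carry_out", "arguments": {"steps": [{"translation": [-0.001, -0.003, 0.02], "roll": 0, "hand": 1}, {"translation": [0, 0, 0.035], "roll": 0, "hand": 1}, {"translation": [0, 0, 0.035], "roll": 0, "hand": 1}, {"translation": [0, 0, 0.035], "roll": 0, "hand": 1}, {"translation": [0, 0, 0.02], "roll": 0, "hand": 1}, {"translation": [0, 0, 0.012], "roll": 0, "hand": 1}, {"translation": [0, 0, 0.004], "roll": 0, "hand": 1}, {"translation": [0, 0, 0], "roll": 0, "hand": 1}, {"translation": [0, 0, 0], "roll": 0, "hand": 1}]}}

```text
time: 18.95
eef_pos: [601.7, 323.8, 35.7]
ee_rot: [[0.484, -0.875, 0.002], [-0.875, -0.484, 0.001], [0.0, -0.002, -1.0]]
wrist_force: [-0.2, 0.5, 0.2]
opening: 85.1
```

```bash
python3 -c "
from h import *
go(602,323,33)
c=cam('wrist');cv2.imwrite('pics/w15.png',c['bgr'])
"
```

```text
t 18.95 pos [601.7 323.8  35.7] yaw -1.0661 open 85.1 F [-0.2  0.5  0.2] tilt [0.0018 0.0008] j [0.43 0.84 1.4  0.   0.9  1.49]
 now-axes shift m [0.0008 0.0002 0.0027]  roll -0.0
 after-roll shift m [0.0008 0.0001 0.0027]
```

View pics/w15.png

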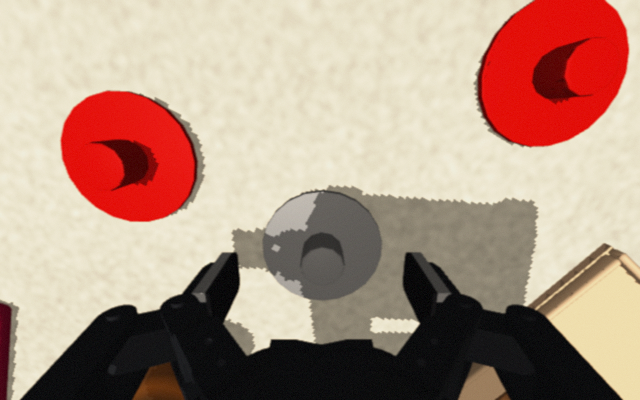

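The knob is at (322,265), centred between the fingers at 238 and 404. I lower slightly and close.

Call:
{"name": "carry_out", "arguments": {"steps": [{"translation": [0, 0, 0.002], "roll": 0, "hand": -1}, {"translation": [0, 0, 0], "roll": 0, "hand": -1}, {"translation": [0, 0, 0], "roll": 0, "hand": -1}, {"translation": [0, 0, 0], "roll": 0, "hand": -1}, {"translation": [0, 0, 0], "roll": 0, "hand": -1}, {"translation": [0, 0, 0], "roll": 0, "hand": -1}, {"translation": [0, 0, 0], "roll": 0, "hand": -1}, {"translation": [0, 0, 0], "roll": 0, "hand": -1}, {"translation": [0, 0, 0], "roll": 0, "hand": -1}, {"translation": [0, 0, 0], "roll": 0, "hand": -1}]}}

```text
time: 20.0
eef_pos: [601.2, 323.8, 32.7]
ee_rot: [[0.484, -0.875, 0.001], [-0.875, -0.484, 0.0], [0.0, -0.001, -1.0]]
wrist_force: [-1.7, 0.3, 5.8]
opening: 21.7
```

```bash
python3 -c "
from h import *
go(520,117,150)
c=cam('wrist');cv2.imwrite('pics/w16.png',np.clip(cv2.resize(c['bgr'][170:370,200:440],None,fx=3,fy=3),0,255).astype(np.uint8))
"
```

```text
t 20.0 pos [601.2 323.8  32.7] yaw -1.066 open 21.7 F [-1.7  0.3  5.8] tilt [0.0006 0.0003] j [0.43 0.84 1.4  0.   0.9  1.49]
 now-axes shift m [ 0.1417  0.171  -0.1174]  roll -0.0
 after-roll shift m [ 0.1417  0.1711 -0.1173]
```

View pics/w16.png

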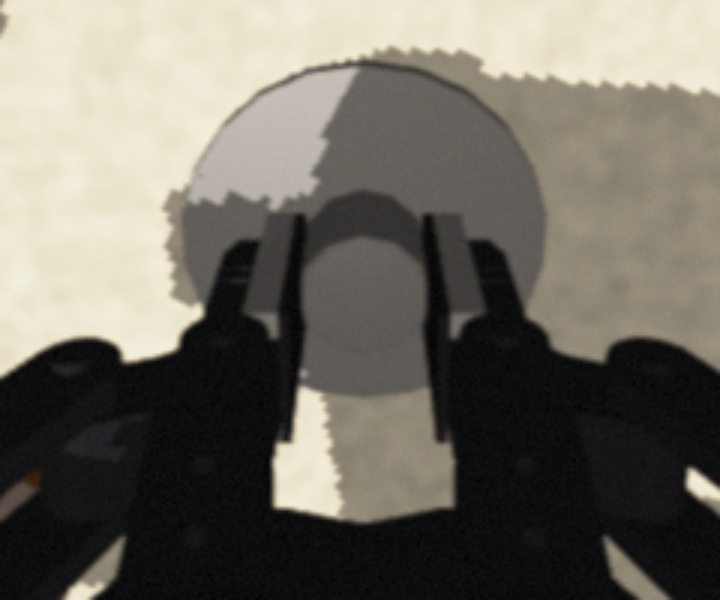

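```bash
python3 -c "
from h import *
s=ctrl.observe();c=cam('wrist');R=np.array(s['ee_rot']);p=np.array(s['eef_pos'])
q=ray(c,[(321.2,190.7),(321.2,301.7),(260.7,241),(381.7,241)],9)
print((q-p)@R); print('knob',(ray(c,[(200+365/3,170+293/3)],30)-p)@R)
"
```

```text
[[ -0.47242925 -36.12334344  23.69130158]
 [ -0.45401126  35.45033553  23.64289294]
 [-35.59113426  -5.95845748  23.66954444]
 [ 34.6701355   -5.93970877  23.6722425 ]]
knob [[-0.25259061 -0.73323488  2.6673689 ]]
```

Call:
{"name": "carry_out", "arguments": {"steps": [{"translation": [0, 0, -0.01], "roll": 0, "hand": -1}, {"translation": [0, 0, -0.03], "roll": 0, "hand": -1}, {"translation": [0, 0, -0.04], "roll": 0, "hand": -1}, {"translation": [0, 0, -0.04], "roll": 0, "hand": -1}, {"translation": [0.028, 0.034, 0], "roll": 0, "hand": -1}, {"translation": [0.028, 0.034, 0], "roll": 0, "hand": -1}, {"translation": [0.028, 0.034, 0], "roll": 0, "hand": -1}, {"translation": [0.028, 0.034, 0], "roll": 0, "hand": -1}, {"translation": [0.02, 0.024, 0], "roll": 0, "hand": -1}, {"translation": [0, 0, 0], "roll": 0, "hand": -1}]}}

```text
time: 21.1
eef_pos: [523.5, 127.9, 152.6]
ee_rot: [[0.481, -0.877, -0.001], [-0.877, -0.481, -0.001], [-0.0, 0.001, -1.0]]
wrist_force: [0.7, 1.0, -0.4]
opening: 21.5
```

```bash
python3 -c "
from h import *
go(522,119,107)
c=cam('wrist');cv2.imwrite('pics/w17.png',c['bgr'])
c=cam('scene');cv2.imwrite('pics/s17.png',cv2.resize(c['bgr'][120:280,260:460],None,fx=3.5,fy=3.5))
"
```

```text
t 21.1 pos [523.5 127.9 152.6] yaw -1.0687 open 21.5 F [ 0.7  1.  -0.4] tilt [-0.0012 -0.0006] j [ 0.15  0.45  1.77 -0.    0.92  1.22]
 now-axes shift m [0.0071 0.0055 0.0457]  roll -0.0
 after-roll shift m [0.0071 0.0056 0.0456]
```

View pics/w17.png

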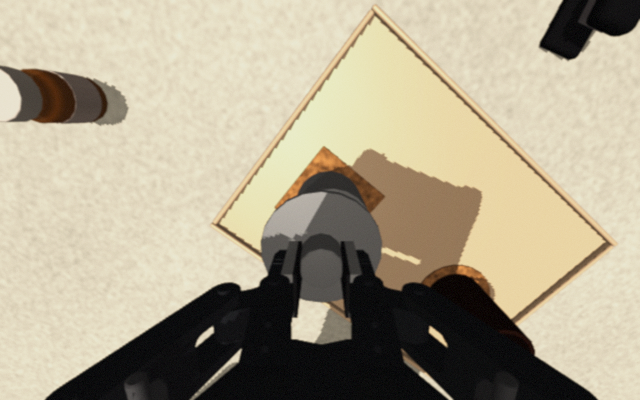

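View pics/s17.png

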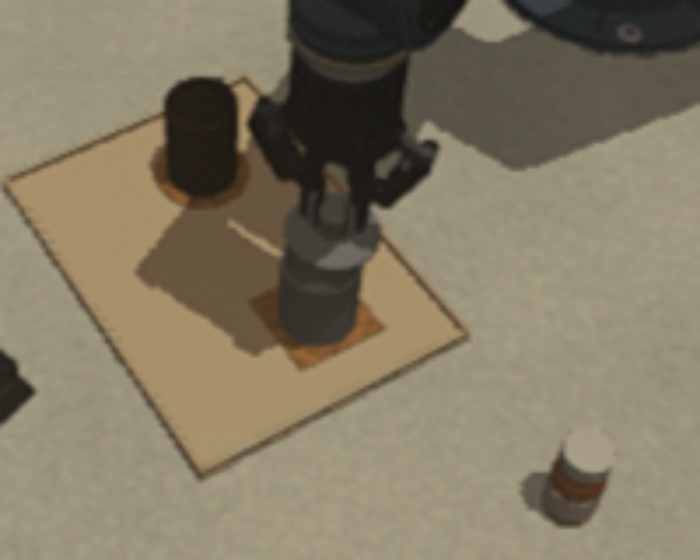

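Call:
{"name": "carry_out", "arguments": {"steps": [{"translation": [0.007, 0.0085, 0], "roll": 0, "hand": -1}, {"translation": [0, 0, 0.02], "roll": 0, "hand": -1}, {"translation": [0, 0, 0.01], "roll": 0, "hand": -1}, {"translation": [0, 0, 0.004], "roll": 0, "hand": -1}, {"translation": [0, 0, 0], "roll": 0, "hand": -1}, {"translation": [0, 0, 0], "roll": 0, "hand": -1}, {"translation": [0, 0, 0], "roll": 0, "hand": -1}]}}

```text
time: 21.9
eef_pos: [521.1, 120.6, 118.8]
ee_rot: [[0.484, -0.875, 0.001], [-0.875, -0.484, 0.0], [0.0, -0.001, -1.0]]
wrist_force: [-0.6, 0.0, -0.5]
opening: 21.3
```

```bash
python3 -c "
from h import *
go(519.5,117.5,107)
c=cam('wrist');cv2.imwrite('pics/w18.png',np.clip(cv2.resize(c['bgr'][140:320,220:440],None,fx=3.5,fy=3.5)*1.3,0,255).astype(np.uint8))
"
```

```text
t 21.9 pos [521.1 120.6 118.8] yaw -1.0658 open 21.3 F [-0.6  0.  -0.5] tilt [0.0009 0.0001] j [0.14 0.5  1.8  0.   0.85 1.21]
 now-axes shift m [0.002  0.0029 0.0118]  roll -0.0
 after-roll shift m [0.002  0.0029 0.0118]
```

View pics/w18.png

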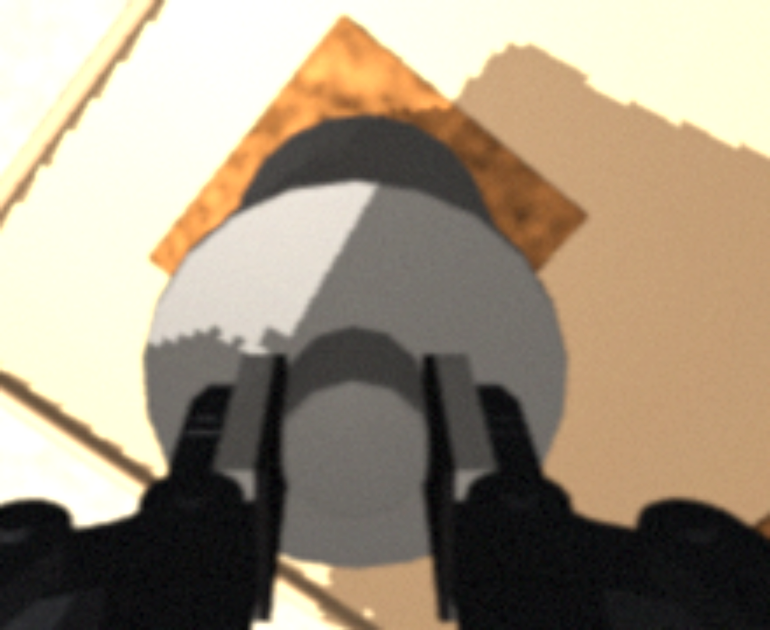

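The lid centre (crop x 356) sits left of the tub's centreline (366) by about 2 mm, which agrees with the pose. I correct it and lower the lid onto the rim.

Call:
{"name": "carry_out", "arguments": {"steps": [{"translation": [0.002, 0.003, 0], "roll": 0, "hand": -1}, {"translation": [0, 0, 0], "roll": 0, "hand": -1}, {"translation": [0, 0, 0.005], "roll": 0, "hand": -1}, {"translation": [0, 0, 0.003], "roll": 0, "hand": -1}, {"translation": [0, 0, 0.002], "roll": 0, "hand": -1}, {"translation": [0, 0, 0], "roll": 0, "hand": -1}]}}

```text
time: 22.55
eef_pos: [518.9, 117.3, 107.8]
ee_rot: [[0.484, -0.875, -0.001], [-0.875, -0.484, -0.0], [-0.0, 0.001, -1.0]]
wrist_force: [-0.0, -0.6, -0.8]
opening: 21.7
```

```bash
python3 -c "
from h import *
go(519.5,117.5,107)
"
```

```text
t 22.55 pos [518.9 117.3 107.8] yaw -1.0659 open 21.7 F [-0.  -0.6 -0.8] tilt [-0.0008 -0.0001] j [ 0.13  0.51  1.81 -0.    0.82  1.2 ]
 now-axes shift m [ 0.0001 -0.0006  0.0008]  roll -0.0
 after-roll shift m [ 0.0001 -0.0006  0.0008]
```

The boss is below rim level with no contact force, so it is in the mouth. I lower until it seats.

Call:
{"name": "carry_out", "arguments": {"steps": [{"translation": [0, 0, 0.001], "roll": 0, "hand": -1}, {"translation": [0, 0, 0.0005], "roll": 0, "hand": -1}, {"translation": [0, 0, 0], "roll": 0, "hand": -1}]}}

```text
time: 22.85
eef_pos: [519.1, 117.3, 106.8]
ee_rot: [[0.484, -0.875, 0.0], [-0.875, -0.484, -0.0], [0.0, -0.0, -1.0]]
wrist_force: [0.6, -0.9, -1.1]
opening: 21.6
```

Call:
{"name": "carry_out", "arguments": {"steps": [{"translation": [0, 0, 0.001], "roll": 0, "hand": -1}, {"translation": [0, 0, 0], "roll": 0, "hand": -1}]}}

```text
time: 23.05
eef_pos: [519.3, 117.3, 106.7]
ee_rot: [[0.484, -0.875, 0.001], [-0.875, -0.484, 0.0], [0.0, -0.001, -1.0]]
wrist_force: [-4.0, -1.2, 9.8]
opening: 21.4
```

It seated at TCP z 106.7, the predicted home height, with 10 N. I release and lift.

Call:
{"name": "carry_out", "arguments": {"steps": [{"translation": [0, 0, 0], "roll": 0, "hand": -0.4}, {"translation": [0, 0, 0], "roll": 0, "hand": -0.2}, {"translation": [0, 0, 0], "roll": 0, "hand": 0}, {"translation": [0, 0, 0], "roll": 0, "hand": 0}, {"translation": [0, 0, -0.01], "roll": 0, "hand": 0}, {"translation": [0, 0, -0.03], "roll": 0, "hand": 1}, {"translation": [0, 0, -0.045], "roll": 0, "hand": 1}, {"translation": [0, 0, -0.045], "roll": 0, "hand": 1}, {"translation": [0, 0, -0.02], "roll": 0, "hand": 1}, {"translation": [0, 0, 0], "roll": 0, "hand": 1}]}}

```text
time: 24.05
eef_pos: [520.3, 117.5, 259.6]
ee_rot: [[0.484, -0.875, 0.006], [-0.875, -0.484, 0.001], [0.002, -0.006, -1.0]]
wrist_force: [0.5, 0.3, -0.5]
opening: 85.4
```

```bash
python3 -c "
from h import *
go(393,-352,250,-0.177)
c=cam('wrist');cv2.imwrite('pics/w19.png',c['bgr'])
c=cam('scene');cv2.imwrite('pics/s19.png',cv2.resize(c['bgr'][120:280,260:460],None,fx=3.5,fy=3.5))
"
```

```text
t 24.05 pos [520.3 117.5 259.6] yaw -1.0659 open 85.4 F [ 0.5  0.3 -0.5] tilt [0.0062 0.0008] j [ 0.13  0.31  1.69 -0.    1.14  1.2 ]
 now-axes shift m [0.3493 0.3385 0.0085]  roll -0.8889
 after-roll shift m [-0.0426  0.4845  0.0096]
```

View pics/w19.png

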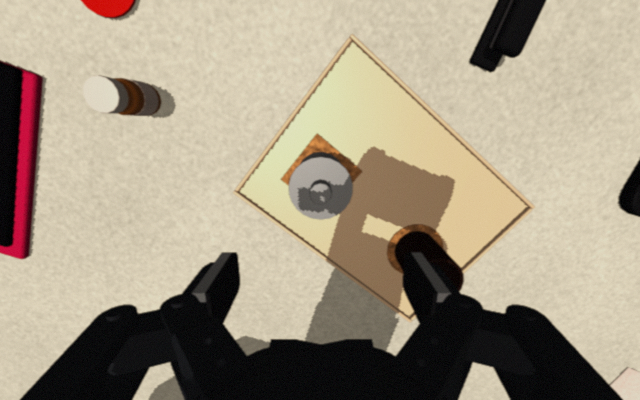

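View pics/s19.png

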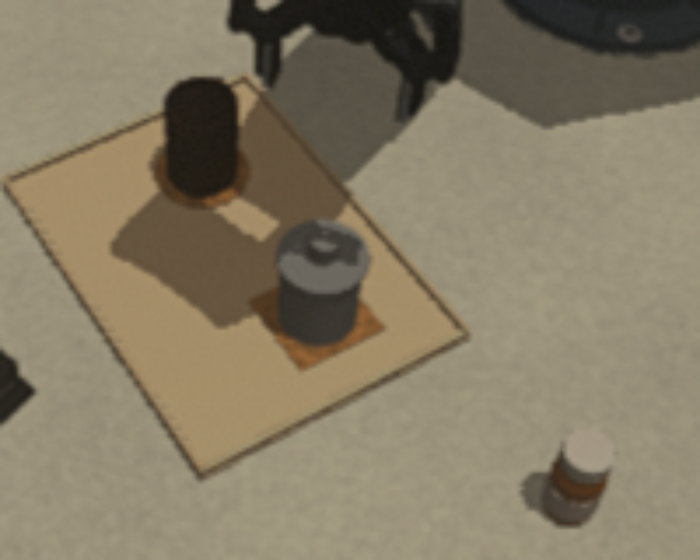

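The lid sits level and home on the tub, and the mug is on its coaster. Next is the beaker.

Call:
{"name": "carry_out", "arguments": {"steps": [{"translation": [0, 0, 0], "roll": -0.148, "hand": 1}, {"translation": [0, 0, 0], "roll": -0.148, "hand": 1}, {"translation": [0, 0, 0], "roll": -0.148, "hand": 1}, {"translation": [0, 0, 0], "roll": -0.148, "hand": 1}, {"translation": [0, 0, 0], "roll": -0.148, "hand": 1}, {"translation": [0, 0, 0], "roll": -0.149, "hand": 1}, {"translation": [0, 0, 0], "roll": 0, "hand": 1}]}}

```text
time: 24.85
eef_pos: [518.5, 117.2, 254.3]
ee_rot: [[0.985, -0.174, -0.003], [-0.174, -0.985, -0.0], [-0.003, 0.001, -1.0]]
wrist_force: [-0.2, 0.3, 0.2]
opening: 85.5
```

Call:
{"name": "carry_out", "arguments": {"steps": [{"translation": [-0.004, 0.045, 0.001], "roll": 0, "hand": 1}, {"translation": [-0.004, 0.045, 0.001], "roll": 0, "hand": 1}, {"translation": [-0.004, 0.045, 0.001], "roll": 0, "hand": 1}, {"translation": [-0.004, 0.045, 0.001], "roll": 0, "hand": 1}, {"translation": [-0.004, 0.045, 0.001], "roll": 0, "hand": 1}, {"translation": [-0.004, 0.045, 0.001], "roll": 0, "hand": 1}, {"translation": [-0.004, 0.045, 0.001], "roll": 0, "hand": 1}, {"translation": [-0.004, 0.045, 0.001], "roll": 0, "hand": 1}, {"translation": [-0.004, 0.045, 0.001], "roll": 0, "hand": 1}, {"translation": [-0.004, 0.045, 0], "roll": 0, "hand": 1}]}}

```text
time: 25.85
eef_pos: [399.3, -320.1, 245.8]
ee_rot: [[0.983, -0.181, -0.001], [-0.181, -0.983, 0.001], [-0.001, -0.001, -1.0]]
wrist_force: [0.7, 0.3, -0.4]
opening: 85.4
```

```bash
python3 -c "
from h import *
go(393,-352,200,-0.177)
"
```

```text
t 25.85 pos [ 399.3 -320.1  245.8] yaw -0.1824 open 85.4 F [ 0.7  0.3 -0.4] tilt [-0.0012  0.0012] j [-0.77  0.28  1.75  0.    1.11 -0.58]
 now-axes shift m [-0.0004  0.0326  0.0458]  roll -0.0054
 after-roll shift m [-0.0006  0.0325  0.0458]
```

Call:
{"name": "carry_out", "arguments": {"steps": [{"translation": [0, 0.018, 0.02], "roll": 0, "hand": 1}, {"translation": [0, 0.005, 0.015], "roll": 0, "hand": 1}, {"translation": [0, 0, 0], "roll": 0, "hand": 1}, {"translation": [0, 0, 0], "roll": 0, "hand": 1}, {"translation": [0, 0, 0], "roll": 0, "hand": 1}]}}

```text
time: 26.35
eef_pos: [396.8, -340.9, 212.4]
ee_rot: [[0.984, -0.177, 0.0], [-0.177, -0.984, -0.0], [0.001, 0.0, -1.0]]
wrist_force: [0.8, -0.5, -0.2]
opening: 85.3
```

```bash
python3 -c "
from h import *
go(393,-352,200,-0.177)
c=cam('wrist');cv2.imwrite('pics/w20.png',c['bgr'])
cv2.imwrite('pics/w20c.png',np.clip(cv2.resize(c['bgr'][130:250,240:400],None,fx=4.5,fy=4.5)*2.0,0,255).astype(np.uint8))
"
```

```text
t 26.35 pos [ 396.8 -340.9  212.4] yaw -0.1778 open 85.3 F [ 0.8 -0.5 -0.2] tilt [ 0.0004 -0.0004] j [-0.8   0.34  1.76  0.    1.04 -0.62]
 now-axes shift m [-0.0018  0.0116  0.0124]  roll -0.0008
 after-roll shift m [-0.0018  0.0116  0.0124]
```

View pics/w20.png

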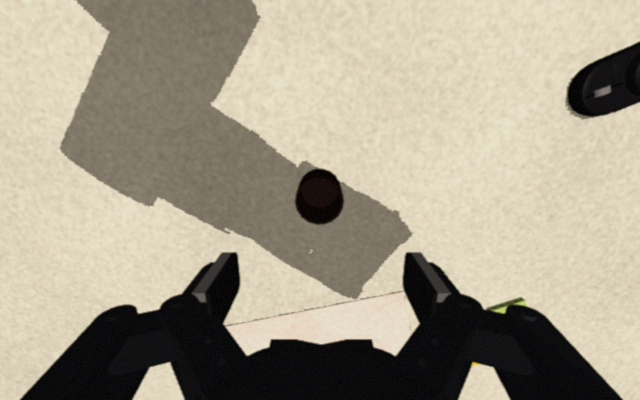

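View pics/w20c.png

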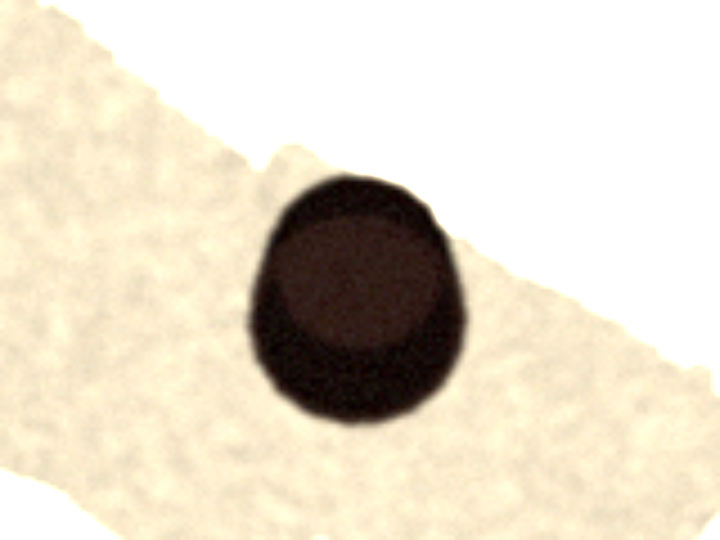

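```bash
python3 -c "
from h import *
s=ctrl.observe();c=cam('wrist');R=np.array(s['ee_rot'])
a=ray(c,(319.4,224),55)[0]-26*R[:,1];b=ray(c,(319.4,168.9),0)[0]+26*R[:,1];print(a,b)
m=(a+b)/2;go(m[0],m[1],35,-0.177)
"
```

```text
[ 393.26197906 -350.47480146   54.98521056] [ 3.92734022e+02 -3.52402978e+02  1.47894412e-02]
t 26.45 pos [ 396.8 -341.   212.5] yaw -0.177 open 85.4 F [-0.4 -0.2 -0.2] tilt [ 0.0008 -0.0008] j [-0.8   0.34  1.76  0.    1.04 -0.62]
 now-axes shift m [-0.0021  0.0109  0.1775]  roll -0.0
 after-roll shift m [-0.0019  0.011   0.1775]
```

Call:
{"name": "carry_out", "arguments": {"steps": [{"translation": [-0.002, 0.0115, 0.02], "roll": 0, "hand": 1}, {"translation": [0, 0, 0.035], "roll": 0, "hand": 1}, {"translation": [0, 0, 0.035], "roll": 0, "hand": 1}, {"translation": [0, 0, 0.035], "roll": 0, "hand": 1}, {"translation": [0, 0, 0.025], "roll": 0, "hand": 1}, {"translation": [0, 0, 0.018], "roll": 0, "hand": 1}, {"translation": [0, 0, 0.009], "roll": 0, "hand": 1}, {"translation": [0, 0, 0], "roll": 0, "hand": 1}, {"translation": [0, 0, 0], "roll": 0, "hand": 1}]}}

```text
time: 27.35
eef_pos: [392.9, -352.6, 35.7]
ee_rot: [[0.984, -0.176, 0.001], [-0.176, -0.984, -0.001], [0.001, 0.001, -1.0]]
wrist_force: [-0.0, -0.7, 0.1]
opening: 85.2
```

```bash
python3 -c "
from h import *
go(393,-351.4,35,-0.177)
c=cam('wrist');cv2.imwrite('pics/w21.png',c['bgr'])
"
```

```text
t 27.35 pos [ 392.9 -352.6   35.7] yaw -0.177 open 85.2 F [-0.  -0.7  0.1] tilt [ 0.0009 -0.0009] j [-0.82  0.63  1.85 -0.    0.67 -0.64]
 now-axes shift m [-0.0001 -0.0012  0.0007]  roll 0.0
 after-roll shift m [-0.0001 -0.0012  0.0007]
```

View pics/w21.png

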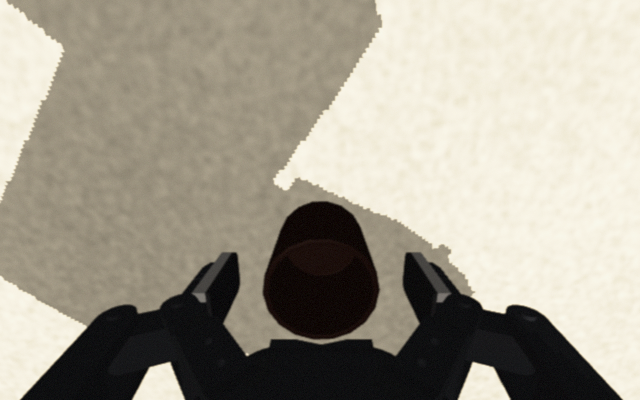

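The beaker is centred at x 321. I close on it.

Call:
{"name": "carry_out", "arguments": {"steps": [{"translation": [0, 0, 0], "roll": 0, "hand": -1}, {"translation": [0, 0, 0], "roll": 0, "hand": -1}, {"translation": [0, 0, 0], "roll": 0, "hand": -1}, {"translation": [0, 0, 0], "roll": 0, "hand": -1}, {"translation": [0, 0, 0], "roll": 0, "hand": -1}, {"translation": [0, 0, 0], "roll": 0, "hand": -1}, {"translation": [0, 0, 0], "roll": 0, "hand": -1}, {"translation": [0, 0, 0], "roll": 0, "hand": -1}]}}

```text
time: 28.2
eef_pos: [392.7, -352.5, 35.8]
ee_rot: [[0.984, -0.176, 0.001], [-0.176, -0.984, -0.001], [0.001, 0.001, -1.0]]
wrist_force: [-1.8, 2.2, 9.8]
opening: 51.4
```

```bash
python3 -c "
from h import *
go(504.4,28.8,150,-0.177)
c=cam('wrist');cv2.imwrite('pics/w22.png',np.clip(cv2.resize(c['bgr'][180:370,200:440],None,fx=3,fy=3)*2.0,0,255).astype(np.uint8))
"
```

```text
t 28.2 pos [ 392.7 -352.5   35.8] yaw -0.1771 open 51.4 F [-1.8  2.2  9.8] tilt [ 0.0006 -0.0007] j [-0.82  0.63  1.85 -0.    0.67 -0.64]
 now-axes shift m [ 0.0429 -0.395  -0.1144]  roll -0.0001
 after-roll shift m [ 0.0428 -0.395  -0.1142]
```

View pics/w22.png

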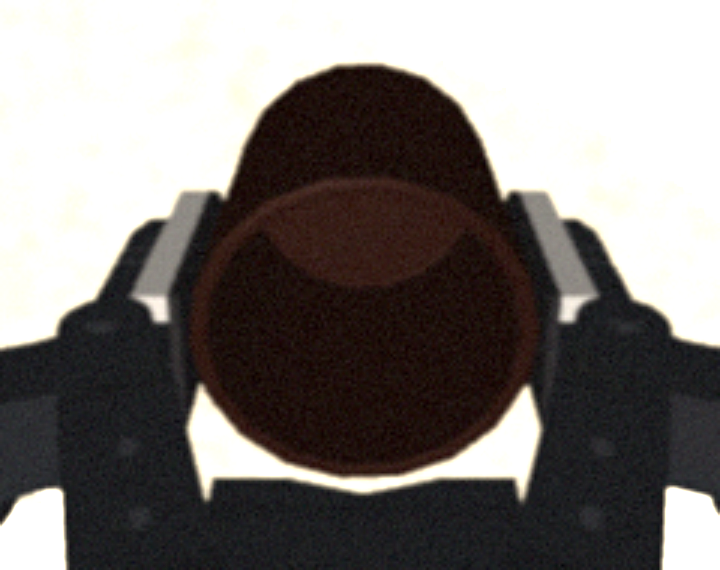

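```bash
python3 -c "
from h import *
s=ctrl.observe();c=cam('wrist');R=np.array(s['ee_rot']);p=np.array(s['eef_pos'])
for uv,z,r in [((321,239),55,26),((321,338.3),55,-26),((322,201.3),0,26)]:
  q=R.T@(ray(c,uv,z)[0]-p);print(q,'centre y',q[1]+r)
"
```

```text
[ -0.25606097 -27.28532482 -19.26275965] centre y -1.285324815783774
[ -0.25404522  23.18661811 -19.23618259] centre y -2.8133818936258983
[  0.33775654 -26.79860256  35.73795979] centre y -0.7986025638885081
```

Call:
{"name": "carry_out", "arguments": {"steps": [{"translation": [0, 0, -0.01], "roll": 0, "hand": -1}, {"translation": [0, 0, -0.035], "roll": 0, "hand": -1}, {"translation": [0, 0, -0.04], "roll": 0, "hand": -1}, {"translation": [0, 0, -0.045], "roll": 0, "hand": -1}, {"translation": [0.004, -0.04, 0], "roll": 0, "hand": -1}, {"translation": [0.004, -0.04, 0], "roll": 0, "hand": -1}, {"translation": [0.004, -0.04, 0], "roll": 0, "hand": -1}, {"translation": [0.005, -0.04, 0], "roll": 0, "hand": -1}, {"translation": [0.005, -0.04, 0], "roll": 0, "hand": -1}, {"translation": [0.005, -0.04, 0], "roll": 0, "hand": -1}]}}

```text
time: 29.3
eef_pos: [461.5, -119.2, 165.5]
ee_rot: [[0.984, -0.176, 0.001], [-0.176, -0.984, -0.0], [0.001, 0.0, -1.0]]
wrist_force: [0.9, -0.2, 0.4]
opening: 51.4
```

Call:
{"name": "carry_out", "arguments": {"steps": [{"translation": [0.004, -0.04, 0], "roll": 0, "hand": -1}, {"translation": [0.004, -0.04, 0], "roll": 0, "hand": -1}, {"translation": [0.004, -0.04, 0], "roll": 0, "hand": -1}, {"translation": [0.003, -0.03, 0], "roll": 0, "hand": -1}, {"translation": [0, 0, 0], "roll": 0, "hand": -1}, {"translation": [0, 0, 0], "roll": 0, "hand": -1}, {"translation": [0, 0, 0], "roll": 0, "hand": -1}]}}

```text
time: 30.0
eef_pos: [502.2, 23.5, 165.0]
ee_rot: [[0.984, -0.177, -0.0], [-0.177, -0.984, -0.0], [-0.0, 0.0, -1.0]]
wrist_force: [-0.2, -0.6, -1.0]
opening: 51.6
```

```bash
python3 -c "
from h import *
go(504.4,28.8,100,-0.177)
"
```

```text
t 30.0 pos [502.2  23.5 165. ] yaw -0.1776 open 51.6 F [-0.2 -0.6 -1. ] tilt [-0.0001 -0.0001] j [-0.05  0.38  1.85 -0.    0.92  0.13]
 now-axes shift m [ 0.0012 -0.0056  0.065 ]  roll -0.0006
 after-roll shift m [ 0.0012 -0.0056  0.065 ]
```

Call:
{"name": "carry_out", "arguments": {"steps": [{"translation": [0.001, -0.004, 0], "roll": 0, "hand": -1}, {"translation": [0, 0, 0.03], "roll": 0, "hand": -1}, {"translation": [0, 0, 0.03], "roll": 0, "hand": -1}, {"translation": [0, 0, 0.025], "roll": 0, "hand": -1}, {"translation": [0, 0, 0.02], "roll": 0, "hand": -1}, {"translation": [0, 0, 0.01], "roll": 0, "hand": -1}, {"translation": [0, 0, 0], "roll": 0, "hand": -1}, {"translation": [0, 0, 0], "roll": 0, "hand": -1}, {"translation": [0, 0, 0], "roll": 0, "hand": -1}]}}

```text
time: 30.9
eef_pos: [504.8, 27.9, 50.8]
ee_rot: [[0.984, -0.176, 0.002], [-0.176, -0.984, -0.0], [0.002, -0.0, -1.0]]
wrist_force: [1.0, -0.2, -0.7]
opening: 51.0
```

```bash
python3 -c "
from h import *
go(504.1,27.3,40.8,-0.177)
c=cam('wrist');cv2.imwrite('pics/w23.png',c['bgr'])
c=cam('top');cv2.imwrite('pics/t23.png',cv2.resize(c['bgr'][160:300,260:410],None,fx=4,fy=4))
"
```

```text
t 30.9 pos [504.8  27.9  50.8] yaw -0.1771 open 51.0 F [ 1.  -0.2 -0.7] tilt [ 0.0017 -0.0001] j [-0.04  0.57  1.9  -0.    0.66  0.14]
 now-axes shift m [-0.0006  0.0007  0.01  ]  roll -0.0001
 after-roll shift m [-0.0006  0.0007  0.01  ]
```

View pics/w23.png

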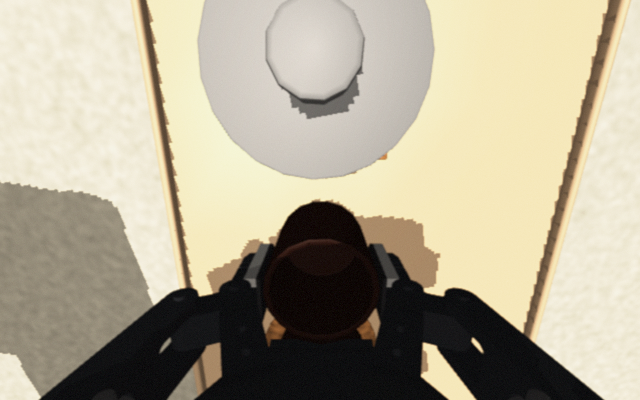

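The beaker hangs midway, with the lid at (315,48) ahead and round cork visible behind at x 270 to 370. I lower it.

Call:
{"name": "carry_out", "arguments": {"steps": [{"translation": [-0.0005, 0.0005, 0.005], "roll": 0, "hand": -1}, {"translation": [0, 0, 0.003], "roll": 0, "hand": -1}, {"translation": [0, 0, 0.002], "roll": 0, "hand": -1}, {"translation": [0, 0, 0], "roll": 0, "hand": -1}, {"translation": [0, 0, 0], "roll": 0, "hand": -1}]}}

```text
time: 31.5
eef_pos: [503.5, 27.6, 40.7]
ee_rot: [[0.984, -0.176, -0.0], [-0.176, -0.984, -0.0], [-0.0, 0.0, -1.0]]
wrist_force: [-6.8, 0.5, 20.5]
opening: 51.3
```

Call:
{"name": "carry_out", "arguments": {"steps": [{"translation": [0, 0, 0], "roll": 0, "hand": 1}, {"translation": [0, 0, 0], "roll": 0, "hand": 1}, {"translation": [0, 0, 0], "roll": 0, "hand": 1}, {"translation": [0, 0, 0], "roll": 0, "hand": 1}, {"translation": [0, 0, -0.015], "roll": 0, "hand": 1}, {"translation": [0, 0, -0.035], "roll": 0, "hand": 1}, {"translation": [0, 0, -0.045], "roll": 0, "hand": 1}, {"translation": [0, 0, -0.045], "roll": 0, "hand": 1}, {"translation": [0, 0, -0.045], "roll": 0, "hand": 1}, {"translation": [0, 0, -0.015], "roll": 0, "hand": 1}]}}

```text
time: 32.5
eef_pos: [504.9, 27.6, 244.1]
ee_rot: [[0.984, -0.176, 0.006], [-0.176, -0.984, -0.0], [0.006, -0.001, -1.0]]
wrist_force: [-0.8, 0.6, -0.6]
opening: 85.4
```

Call:
{"name": "carry_out", "arguments": {"steps": [{"translation": [0, 0, 0], "roll": -0.149, "hand": 1}, {"translation": [0, 0, 0], "roll": -0.149, "hand": 1}, {"translation": [0, 0, 0], "roll": -0.149, "hand": 1}, {"translation": [0, 0, 0], "roll": -0.149, "hand": 1}, {"translation": [0, 0, 0], "roll": -0.149, "hand": 1}, {"translation": [0, 0, 0], "roll": -0.149, "hand": 1}, {"translation": [0, 0, 0], "roll": -0.149, "hand": 1}, {"translation": [0, 0, 0], "roll": -0.149, "hand": 1}, {"translation": [0, 0, 0], "roll": -0.149, "hand": 1}, {"translation": [0, 0, 0], "roll": -0.149, "hand": 1}]}}

```text
time: 33.5
eef_pos: [503.5, 27.6, 239.6]
ee_rot: [[0.249, 0.968, -0.0], [0.968, -0.249, 0.0], [-0.0, -0.0, -1.0]]
wrist_force: [0.8, 0.7, 0.1]
opening: 85.4
```

Call:
{"name": "carry_out", "arguments": {"steps": [{"translation": [0, 0, 0], "roll": -0.081, "hand": 1}, {"translation": [0, 0, 0], "roll": 0, "hand": 1}, {"translation": [0, 0, 0], "roll": 0, "hand": 1}]}}

```text
time: 33.8
eef_pos: [503.5, 27.6, 239.7]
ee_rot: [[0.178, 0.984, -0.0], [0.984, -0.178, -0.0], [-0.0, -0.0, -1.0]]
wrist_force: [0.6, 0.4, -0.1]
opening: 85.5
```

```bash
python3 -c "
from h import *
go(496.5,359.5,240,1.394)
c=cam('wrist');cv2.imwrite('pics/w24.png',c['bgr'])
"
```

```text
t 33.8 pos [503.5  27.6 239.7] yaw 1.3914 open 85.5 F [ 0.6  0.4 -0.1] tilt [-0.0003 -0.    ] j [-0.04  0.28  1.78 -0.    1.09 -1.43]
 now-axes shift m [ 3.253e-01 -6.610e-02 -3.000e-04]  roll -0.0026
 after-roll shift m [ 3.255e-01 -6.530e-02 -3.000e-04]
```

View pics/w24.png

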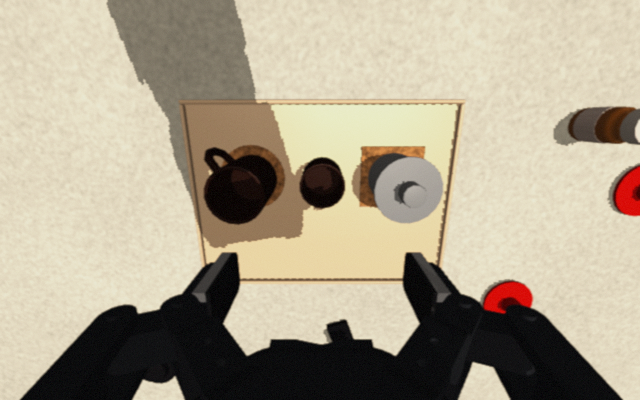

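All three stand in line: mug (240,185), beaker (322,182), lidded tub (405,185). Now the bottle.

Call:
{"name": "carry_out", "arguments": {"steps": [{"translation": [0.04, -0.008, 0], "roll": 0, "hand": 1}, {"translation": [0.04, -0.008, 0], "roll": 0, "hand": 1}, {"translation": [0.04, -0.008, 0], "roll": 0, "hand": 1}, {"translation": [0.04, -0.008, 0], "roll": 0, "hand": 1}, {"translation": [0.04, -0.008, 0], "roll": 0, "hand": 1}, {"translation": [0.04, -0.008, 0], "roll": 0, "hand": 1}, {"translation": [0.04, -0.008, 0], "roll": 0, "hand": 1}, {"translation": [0.035, -0.008, 0], "roll": 0, "hand": 1}, {"translation": [0.01, -0.002, 0], "roll": 0, "hand": 1}, {"translation": [0, 0, 0], "roll": 0, "hand": 1}]}}

```text
time: 34.85
eef_pos: [495.4, 360.0, 239.3]
ee_rot: [[0.175, 0.985, -0.0], [0.985, -0.175, -0.0], [-0.0, -0.0, -1.0]]
wrist_force: [-0.6, -0.4, 0.1]
opening: 85.4
```

Call:
{"name": "carry_out", "arguments": {"steps": [{"translation": [0, 0, 0], "roll": 0, "hand": 1}, {"translation": [0, 0, 0], "roll": 0, "hand": 1}]}}

```text
time: 35.05
eef_pos: [496.1, 357.8, 239.9]
ee_rot: [[0.178, 0.984, -0.0], [0.984, -0.178, -0.0], [-0.0, -0.0, -1.0]]
wrist_force: [-0.6, 0.2, -0.3]
opening: 85.3
```

```bash
python3 -c "
from h import *
go(496.5,359.5,240,1.394)
c=cam('wrist');cv2.imwrite('pics/w25.png',c['bgr'])
cv2.imwrite('pics/w25c.png',cv2.resize(c['bgr'][120:250,240:400],None,fx=4.5,fy=4.5))
"
```

```text
t 35.05 pos [496.1 357.8 239.9] yaw 1.3923 open 85.3 F [-0.6  0.2 -0.3] tilt [-0.0001 -0.0003] j [ 0.55  0.47  1.49 -0.    1.18 -0.84]
 now-axes shift m [ 0.0017  0.0001 -0.0001]  roll -0.0017
 after-roll shift m [ 0.0017  0.0001 -0.0001]
```

View pics/w25.png

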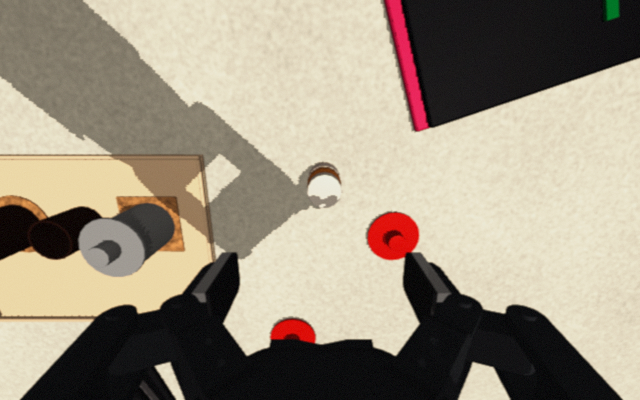

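View pics/w25c.png

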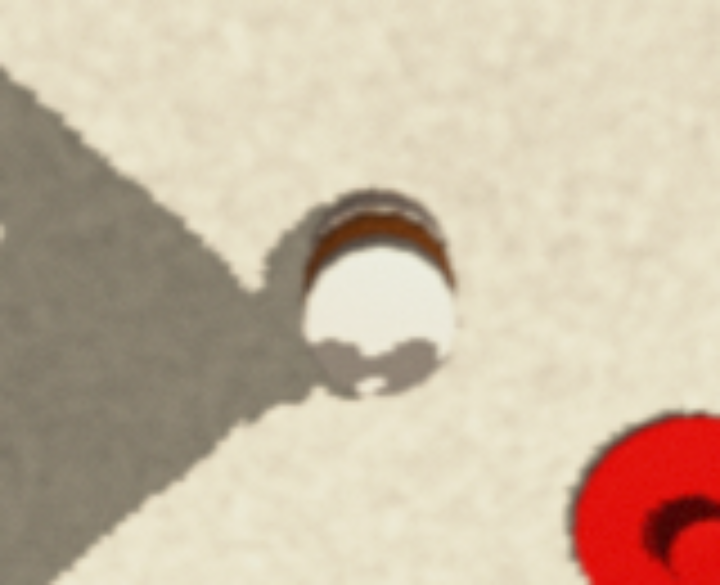

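The bottle cap's centre is at (324.1,191.3).

```bash
python3 -c "
from h import *
c=cam('wrist')
q=ray(c,[(324.1,191.3),(307.1,191.3),(341.1,191.3)],80);print(q,np.linalg.norm(q[1]-q[2]))
R=np.array(ctrl.observe()['ee_rot']);print('base',ray(c,(240+378/4.5,120+190/4.5),0)[0]+20*R[:,1])
go(q[0][0],q[0][1],37,1.394)
"
```

```text
[[496.82740692 361.57659539  80.        ]
 [493.66087737 343.99990707  80.        ]
 [499.99351047 379.15091902  80.        ]] 35.716885122342546
base [4.98890982e+02 3.61806469e+02 2.64766442e-03]
t 35.15 pos [496.1 358.1 240. ] yaw 1.3925 open 85.5 F [0.4 0.3 0.1] tilt [ 0.0001 -0.    ] j [ 0.55  0.47  1.49 -0.    1.18 -0.84]
 now-axes shift m [3.60e-03 1.00e-04 2.03e-01]  roll -0.0015
 after-roll shift m [3.60e-03 1.00e-04 2.03e-01]
```

Call:
{"name": "carry_out", "arguments": {"steps": [{"translation": [0.0035, 0.001, 0.01], "roll": -0.0015, "hand": 1}, {"translation": [0, 0, 0.035], "roll": 0, "hand": 1}, {"translation": [0, 0, 0.04], "roll": 0, "hand": 1}, {"translation": [0, 0, 0.04], "roll": 0, "hand": 1}, {"translation": [0, 0, 0.035], "roll": 0, "hand": 1}, {"translation": [0, 0, 0.025], "roll": 0, "hand": 1}, {"translation": [0, 0, 0.015], "roll": 0, "hand": 1}, {"translation": [0, 0, 0.003], "roll": 0, "hand": 1}, {"translation": [0, 0, 0], "roll": 0, "hand": 1}]}}

```text
time: 36.05
eef_pos: [497.6, 362.5, 37.1]
ee_rot: [[0.175, 0.985, 0.0], [0.985, -0.175, 0.0], [0.0, 0.0, -1.0]]
wrist_force: [0.6, 0.4, 0.7]
opening: 85.8
```

```bash
python3 -c "
from h import *
go(497.5,361.6,37,1.394)
c=cam('wrist');cv2.imwrite('pics/w26.png',c['bgr'])
"
```

```text
t 36.05 pos [497.6 362.5  37.1] yaw 1.3953 open 85.8 F [0.6 0.4 0.7] tilt [0.0003 0.0002] j [ 0.55  0.74  1.6   0.    0.8  -0.84]
 now-axes shift m [-0.0009  0.      0.0001]  roll 0.0013
 after-roll shift m [-0.0009  0.      0.0001]
```

View pics/w26.png

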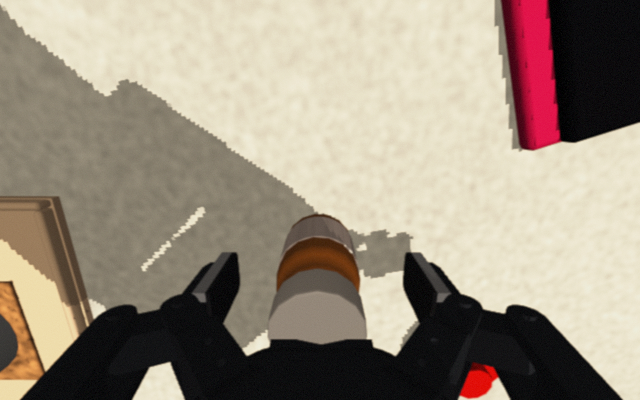

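The bottle is between the pads at x 319. I close.

Call:
{"name": "carry_out", "arguments": {"steps": [{"translation": [0, 0, 0], "roll": 0, "hand": -1}, {"translation": [0, 0, 0], "roll": 0, "hand": -1}, {"translation": [0, 0, 0], "roll": 0, "hand": -1}, {"translation": [0, 0, 0], "roll": 0, "hand": -1}, {"translation": [0, 0, 0], "roll": 0, "hand": -1}, {"translation": [0, 0, 0], "roll": 0, "hand": -1}, {"translation": [0, 0, 0], "roll": 0, "hand": -1}, {"translation": [0, 0, 0], "roll": 0, "hand": -1}, {"translation": [0, 0, 0], "roll": 0, "hand": -1}, {"translation": [0, 0, 0], "roll": 0, "hand": -1}]}}

```text
time: 37.1
eef_pos: [497.7, 362.6, 37.7]
ee_rot: [[0.174, 0.985, 0.001], [0.985, -0.174, 0.001], [0.001, 0.001, -1.0]]
wrist_force: [-0.9, -1.4, 5.7]
opening: 38.1
```

```bash
python3 -c "
from h import *
go(578.1,15.3,170,1.394)
c=cam('wrist');cv2.imwrite('pics/w27.png',cv2.resize(c['bgr'][180:370,200:440],None,fx=3,fy=3))
"
```

```text
t 37.1 pos [497.7 362.6  37.7] yaw 1.3955 open 38.1 F [-0.9 -1.4  5.7] tilt [0.001  0.0006] j [ 0.55  0.74  1.6  -0.    0.8  -0.84]
 now-axes shift m [-0.3279  0.1398 -0.1325]  roll 0.0015
 after-roll shift m [-0.3278  0.1402 -0.1323]
```

View pics/w27.png

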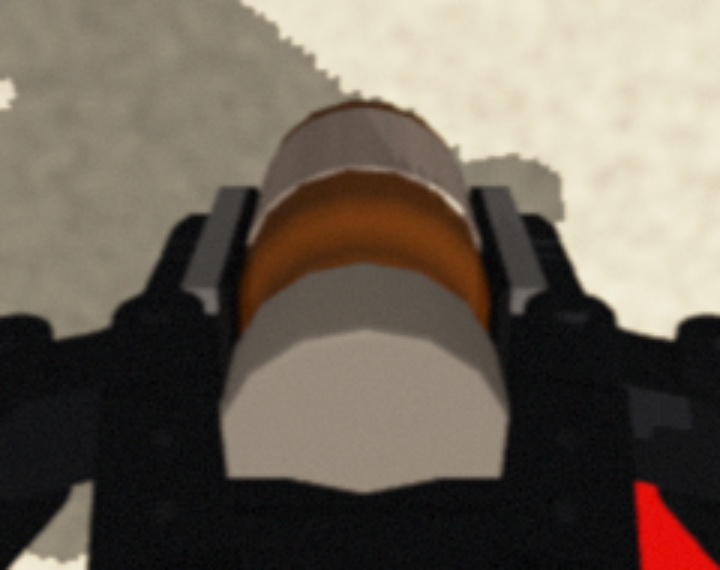

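```bash
python3 -c "
from h import *
s=ctrl.observe();c=cam('wrist');R=np.array(s['ee_rot']);p=np.array(s['eef_pos'])
for uv,z,r in [((321.7,213.3),0,20),((321.7,290),80,18.5)]:
  q=R.T@(ray(c,uv,z)[0]-p);print(q,'centre y',q[1]+r)
"
```

```text
[  1.00929327 -18.30174343  37.64438709] centre y 1.6982565719948823
[  0.87213366 -18.49336445 -42.35592429] centre y 0.006635546240243428
```

Call:
{"name": "carry_out", "arguments": {"steps": [{"translation": [0, 0, -0.01], "roll": 0, "hand": -1}, {"translation": [0, 0, -0.035], "roll": 0, "hand": -1}, {"translation": [0, 0, -0.045], "roll": 0, "hand": -1}, {"translation": [0, 0, -0.045], "roll": 0, "hand": -1}, {"translation": [0, 0, -0.005], "roll": 0.0015, "hand": -1}, {"translation": [0, 0.02, 0], "roll": 0, "hand": -1}, {"translation": [0, 0.04, 0], "roll": 0, "hand": -1}, {"translation": [0, 0.04, 0], "roll": 0, "hand": -1}, {"translation": [0, 0.03, 0], "roll": 0, "hand": -1}, {"translation": [-0.02, 0.01, 0], "roll": 0, "hand": -1}]}}

```text
time: 38.2
eef_pos: [633.6, 318.1, 175.9]
ee_rot: [[0.176, 0.984, 0.0], [0.984, -0.176, 0.0], [0.0, 0.0, -1.0]]
wrist_force: [0.8, -0.1, -1.3]
opening: 38.3
```

Call:
{"name": "carry_out", "arguments": {"steps": [{"translation": [-0.04, 0, 0], "roll": 0, "hand": -1}, {"translation": [-0.04, 0, 0], "roll": 0, "hand": -1}, {"translation": [-0.04, 0, 0], "roll": 0, "hand": -1}, {"translation": [-0.04, 0, 0], "roll": 0, "hand": -1}, {"translation": [-0.04, 0, 0], "roll": 0, "hand": -1}, {"translation": [-0.04, 0, 0], "roll": 0, "hand": -1}, {"translation": [-0.04, 0, 0], "roll": 0, "hand": -1}, {"translation": [-0.025, 0, 0], "roll": 0, "hand": -1}, {"translation": [0, 0, 0], "roll": 0, "hand": -1}, {"translation": [0, 0, 0], "roll": 0, "hand": -1}]}}

```text
time: 39.2
eef_pos: [577.9, 17.7, 176.8]
ee_rot: [[0.177, 0.984, -0.0], [0.984, -0.177, 0.0], [0.0, -0.0, -1.0]]
wrist_force: [0.5, -0.1, 0.1]
opening: 38.5
```

```bash
python3 -c "
from h import *
go(578.1,15.3,60,1.394)
c=cam('wrist');cv2.imwrite('pics/w28.png',c['bgr'])
"
```

```text
t 39.2 pos [577.9  17.7 176.8] yaw 1.3929 open 38.5 F [ 0.5 -0.1  0.1] tilt [-0.0002  0.0002] j [-0.05  0.48  1.64  0.    1.01 -1.44]
 now-axes shift m [-0.0024  0.0007  0.1168]  roll -0.0011
 after-roll shift m [-0.0024  0.0006  0.1168]
```

View pics/w28.png

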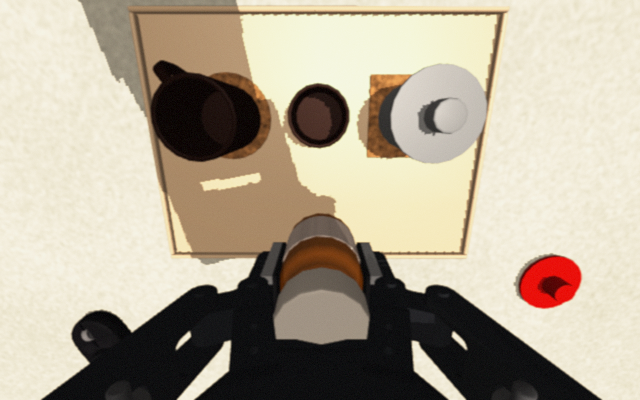

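This gives a good overhead check: mug rim (195,116), beaker rim (318.5,115), lid disc (438,113).

```bash
python3 -c "
from h import *
c=cam('wrist');cv2.imwrite('pics/w28c.png',np.clip(cv2.resize(c['bgr'][50:170,140:500],None,fx=2.2,fy=2.2)*1.6,0,255).astype(np.uint8))
"
```

```text
(no output)
```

View pics/w28c.png

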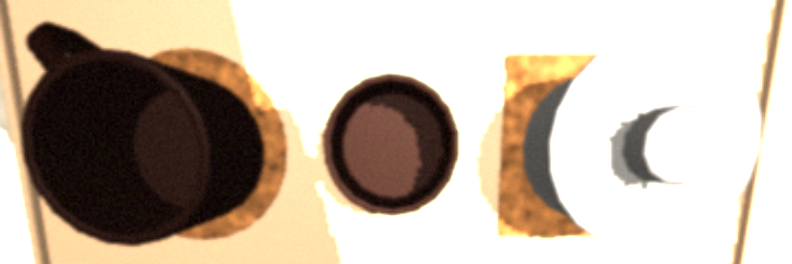

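```bash
python3 -c "
from h import *
c=cam('wrist')
b=ray(c,(317.3,115.7),60)[0];m=ray(c,(193,116.4),93)[0];l=ray(c,(438.5,114),83)[0]
print('beaker',b,'mug',m,'lid',l,'mid',(m+l)/2)
x=np.array([np.cos(-.177),np.sin(-.177)]);y=np.array([-x[1],x[0]])
d=(l-m)[:2];print('dist',np.linalg.norm(d),'angle',np.arctan2(-d[0],d[1]))
e=b[:2]-((m+l)/2)[:2];print('beaker off tray',e@x,e@y)
t=b[:2]+75*x;print('target',t)
"
```

```text
beaker [502.99668456  29.49210916  60.        ] mug [488.06601817 -57.36021994  93.        ] lid [517.69646883 118.80148993  83.        ] mid [502.8812435  30.720635   88.       ]
dist 178.63625508168056 angle -0.16664047918028785
beaker off tray 0.3299528892224193 -1.1890052430783549
target [576.82491106  16.28631607]
```

Call:
{"name": "carry_out", "arguments": {"steps": [{"translation": [-0.002, -0.001, 0.01], "roll": 0, "hand": -1}, {"translation": [0, 0, 0.03], "roll": 0, "hand": -1}, {"translation": [0, 0, 0.035], "roll": 0, "hand": -1}, {"translation": [0, 0, 0.03], "roll": 0, "hand": -1}, {"translation": [0, 0, 0.015], "roll": 0, "hand": -1}, {"translation": [0, 0, 0.005], "roll": 0, "hand": -1}, {"translation": [0, 0, 0], "roll": 0, "hand": -1}, {"translation": [0, 0, 0], "roll": 0, "hand": -1}, {"translation": [0, 0, 0], "roll": 0, "hand": -1}]}}

```text
time: 40.25
eef_pos: [577.4, 16.1, 53.1]
ee_rot: [[0.176, 0.984, 0.002], [0.984, -0.176, -0.0], [0.0, 0.002, -1.0]]
wrist_force: [0.7, -0.5, -1.1]
opening: 38.3
```

```bash
python3 -c "
from h import *
go(576.5,16,42.7,1.394)
c=cam('wrist');cv2.imwrite('pics/w29.png',c['bgr'])
"
```

```text
t 40.25 pos [577.4  16.1  53.1] yaw 1.3941 open 38.3 F [ 0.7 -0.5 -1.1] tilt [ 0.0021 -0.0001] j [-0.05  0.66  1.71 -0.    0.77 -1.45]
 now-axes shift m [-0.0002 -0.0009  0.0104]  roll 0.0001
 after-roll shift m [-0.0002 -0.0009  0.0104]
```

View pics/w29.png

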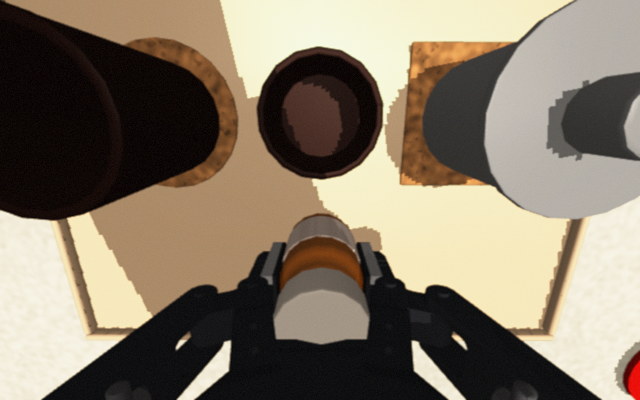

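The bottle's base (322,214) lines up with the beaker (320,113). I set it down.

Call:
{"name": "carry_out", "arguments": {"steps": [{"translation": [0, 0, 0.006], "roll": 0, "hand": -1}, {"translation": [0, 0, 0.003], "roll": 0, "hand": -1}, {"translation": [0, 0, 0.001], "roll": 0, "hand": -1}, {"translation": [0, 0, 0], "roll": 0, "hand": -1}, {"translation": [0, 0, 0], "roll": 0, "hand": -1}]}}

```text
time: 40.8
eef_pos: [576.8, 16.0, 42.7]
ee_rot: [[0.176, 0.984, 0.0], [0.984, -0.176, -0.0], [-0.0, 0.0, -1.0]]
wrist_force: [-4.0, -1.0, 13.4]
opening: 38.5
```

Call:
{"name": "carry_out", "arguments": {"steps": [{"translation": [0, 0, 0], "roll": 0, "hand": -0.2}, {"translation": [0, 0, 0], "roll": 0, "hand": 0.2}, {"translation": [0, 0, 0], "roll": 0, "hand": 0.6}, {"translation": [0, 0, 0], "roll": 0, "hand": 0.6}, {"translation": [0, 0, -0.015], "roll": 0, "hand": 0.6}, {"translation": [0, 0, -0.035], "roll": 0, "hand": 1}, {"translation": [0, 0, -0.045], "roll": 0, "hand": 1}, {"translation": [0, 0, -0.045], "roll": 0, "hand": 1}, {"translation": [0, 0, -0.045], "roll": 0, "hand": 1}, {"translation": [0, 0, -0.015], "roll": 0, "hand": 1}]}}

```text
time: 41.8
eef_pos: [578.0, 16.1, 247.8]
ee_rot: [[0.176, 0.984, 0.008], [0.984, -0.176, -0.0], [0.001, 0.007, -1.0]]
wrist_force: [0.8, -0.7, -0.5]
opening: 85.7
```

Call:
{"name": "carry_out", "arguments": {"steps": [{"translation": [0.04, -0.01, 0], "roll": 0, "hand": 1}, {"translation": [0.04, -0.01, 0], "roll": 0, "hand": 1}, {"translation": [0.04, -0.01, 0], "roll": 0, "hand": 1}, {"translation": [0.04, -0.01, 0], "roll": 0, "hand": 1}, {"translation": [0.04, -0.01, 0], "roll": 0, "hand": 1}, {"translation": [0.04, -0.01, 0], "roll": 0, "hand": 1}, {"translation": [0.04, -0.01, 0], "roll": 0, "hand": 1}, {"translation": [0.04, -0.01, 0], "roll": 0, "hand": 1}, {"translation": [0, 0, 0], "roll": 0, "hand": 1}, {"translation": [0, 0, 0], "roll": 0, "hand": 1}]}}

```text
time: 42.8
eef_pos: [553.8, 345.7, 242.4]
ee_rot: [[0.174, 0.985, 0.0], [0.985, -0.174, -0.0], [-0.0, 0.0, -1.0]]
wrist_force: [-0.1, -0.9, -0.2]
opening: 85.4
```

```bash
python3 -c "
from h import *
go(576.5,16,42.7,1.394)
T=cam('top');S=cam('scene')
cv2.imwrite('pics/t30.png',cv2.resize(T['bgr'][100:310,260:510],None,fx=2.8,fy=2.8,interpolation=cv2.INTER_CUBIC))
cv2.imwrite('pics/s30.png',cv2.resize(S['bgr'][120:280,180:460],None,fx=2.8,fy=2.8,interpolation=cv2.INTER_CUBIC))
"
```

```text
t 42.8 pos [553.8 345.7 242.4] yaw 1.3955 open 85.4 F [-0.1 -0.9 -0.2] tilt [ 0.0002 -0.0001] j [ 0.49  0.54  1.37 -0.    1.23 -0.91]
 now-axes shift m [-0.3206  0.0798  0.1997]  roll 0.0015
 after-roll shift m [-0.3205  0.0803  0.1997]
```

View pics/t30.png

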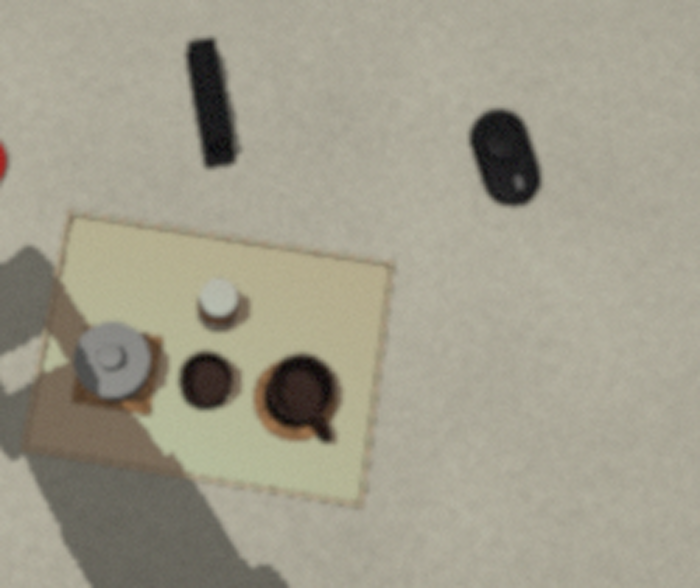

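View pics/s30.png

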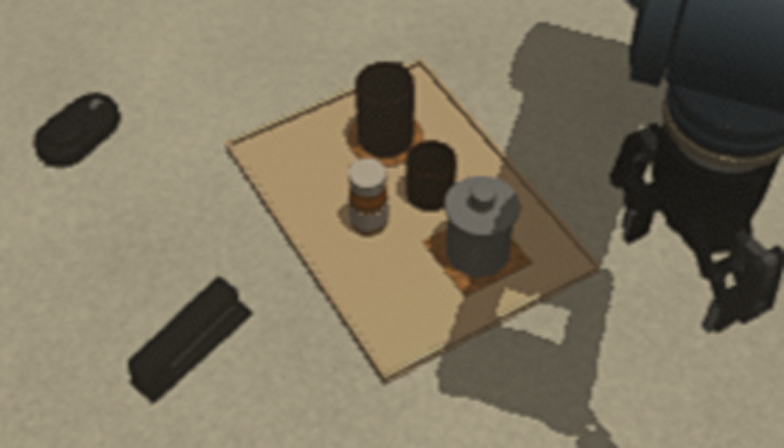

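Everything is upright and in place. A final numeric check from the fixed views:

```bash
python3 -c "
from h import *
T=cam('top');S=cam('scene')
th=-.177;x=np.array([np.cos(th),np.sin(th)]);y=np.array([-x[1],x[0]]);o=np.array([504.3,28.4])
def pr(n,p):e=p[:2]-o;print(n,np.round(p,1),'tray',round(e@x-30,1),round(e@y,1))
for n,u,v,z in [('mug',301,390,93),('lid',113,360,83),('beaker',206.5,380,60),('cap',219,299,85)]:
  pr('T '+n,ray(T,(260+u/2.8,100+v/2.8),z)[0])
for n,u,v,z in [('mug',386,83,93),('lid',482,209,83),('beaker',431,161,60),('cap',367,174,85)]:
  pr('S '+n,ray(S,(180+u/2.8,120+v/2.8),z)[0])
"
```

```text
T mug [484.9 -59.   93. ] tray -33.7 -89.4
T lid [516.9 114.6  83. ] tray -32.8 87.0
T beaker [500.   27.2  60. ] tray -34.1 -1.9
T cap [573.2  14.5  85. ] tray 40.3 -1.6
S mug [489.6 -55.   93. ] tray -29.8 -84.7
S lid [523.2 123.   83. ] tray -28.1 96.4
S beaker [505.9  32.7  60. ] tray -29.2 4.5
S cap [578.3  19.5  85. ] tray 44.4 4.2
```

```bash
python3 -c "
from plant import ctrl
print(ctrl.sign_off())"
```

```text
the job is handed in; nothing more can be done
None
```

The tray is set and the job is handed in at about 43 s on the robot's clock, against the 133 s limit; sign-off gives no verdict. In the order asked, I stood the mug on the round coaster and the tub on the square one. Then I put on the grey lid, stood the beaker midway, and stood the pill bottle 75 mm straight behind it.

**Last checks that passed:**
- **Mug on coaster:** the gap to the coaster's edge measured 10.6 mm in the one direction checked, against 11 mm if perfectly centred.
- **Tub on coaster:** its centre measured within about 1 mm of the coaster's, in the wrist camera just before release.
- **Lid:** it seated with light contact at the predicted home height and looks level in both fixed views.
- **Beaker:** it stands about 1 mm from the midpoint between mug and tub.
- **Surroundings:** everything stands upright and released with the arm clear. The mouse and stapler show no sign of having moved, by eye.

**Check that disagreed:** in the final pictures the top and scene cameras differ by 4 to 11 mm on each object. The offset is nearly the same for every object, which points to camera calibration or hand-read pixels rather than misplacement. The averages of the two are within about 3 mm of the targets.

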